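Stamp the sand cases and file them on their mats

ROBOT

A 6-joint arm with a two-finger parallel gripper is mounted at the origin on a cart in front of the work surface, level with it; the furniture and walls round the work are solid. World frame = base frame: x ahead of the robot, y to its left, z up, the work surface at z = 0. Lengths are in m, angles in rad, forces in N, time in s.
With the tool pointing down it reaches from about 0.425 to 0.95 m from the base axis. Payload 3.5 kg.
Tool frame: the origin (TCP) lies midway between the tips of the shut fingers; the grasp point (between the pads) lies 19 mm behind it (ctrl.pinch_z is the distance from the TCP to the grasp point, in m); z points along the fingers, y is the line along which they close (so a half turn about z gives the same grasp; the last joint's range is limited). The gripper opens to 85 mm and grips with 20 to 120 N. Pads are 22 mm wide; open, the fingers measure 114 mm over their backs; the gripper's body (76 mm by 85 mm) begins 54 mm behind the grasp point. The pads swing forward as they close: fully open they stand 13 mm farther back than shut.
Start: joints at [0.984, 0.286, 1.577, -0, 1.279, -0.15], TCP at [0.286, 0.612, 0.231] pointing down, gripper open.
Joint ranges: [-2.77, 2.77], [-0.9, 2.22], [0.21, 2.48], [-1.53, 4.67], [0.24, 2.81], [-2.84, 2.84]. Speed limits (rad/s): [2.79, 2.79, 3.14, 3.14, 3.14, 3.14].

INTERFACE

Orientations are given as a unit quaternion [x, y, z, w].
In Python, from plant import get_state, viewer, sign_off, ctrl gives the robot as it stands. The module is installed in compiled form; this text tells all that it offers.
- The arm moves only by the shell command python3 -m handwheel 'ROWS' [FORCE]. ROWS is JSON, a list that holds one entry, the list of rows, each a list of 5 numbers: the finger opening in m, from 0 to 0.0854, then the shift along the tool's x, y, z in m, then the turn about the tool's z in degrees. In form: [[[claw, x, y, z, spin], ...]]. A call has 1 to 12 rows; each row shifts and turns the commanded pose from where the row before left it, along the tool's axes as they then stand; what a row does not reach is not made up. A row lasts 1/12 s, in which the tool goes at most 41.7 mm and 7.16 degrees, less where a joint would pass 70% of its speed; a pose out of reach is approached as far as the arm can. A call is refused whole if a number of a shift passes 0.0417 or a number of a turn 7.16, either way. A call with a gripper value outside its range is refused whole. The fingers move at their own pace and stop on an object; FORCE is the grip in N (left out, the last holds). Time passes only in rows, so rows that do not move let the fingers close. It gives the time, the measured TCP pose, the force, the opening and the grip force at its end, in the units of the state.
- get_state(): the state, without advancing time (a new reading comes with each control period).
- viewer.read_camera(name): name is "scene" or "top" or "wrist"; returns the picture (384x512x3 uint8, blue, green, red); there is no depth.
- viewer.camera_params(name): a dict with "fov_y" (degrees; the focal length in pixels is half the picture's height over the tangent of half this angle, whatever the lens; pixels are square), "cx", "cy" (the principal point, pixels), "xyz" and "attitude" of the camera in the world; the wrist camera has in their place "hand_eye" (4x4, takes a point from camera to tool coordinates, whose origin is the TCP and whose axes are the flange's). Camera axes: x right, y up, looking along -z (the intrinsics and any distortion apply to the point x, -y, -z); pixel columns grow to the right and rows downward; lengths in m; the calibration is good to about 2 mm. A picture is of the moment at which its call begins: read the wrist's pose just before it. camera_params takes no time and is no camera call.
- sign_off(): hands the job in; it is judged then, once.
Trained networks look in the newest picture that a camera, given by its name, has taken for a name from the list of things; names that differ only in an ending like _2 or _b are one class to them, and where a whole thing is asked for, a point or a joint stands for the part that bears it (a point fixed in the world has none). Each returns a list of dicts, best first, with "confidence" (0 to 1); they miss things now and then, are a little off and sometimes report something else, mostly with a low value. They report only what shows in the picture. A call takes as long as a camera call.
- viewer.look_for(camera, name): "extent" ([left, top, width, height] as shares, 0 to 1, of the picture: columns of its width, rows of its height, round what is visible of it).
- viewer.outline_of(camera, name): "mask" (384x512 bool, what is visible of it) and "extent" ([left, top, width, height] as shares, 0 to 1, of the picture: columns of its width, rows of its height, round what is visible of it).
- viewer.pinpoint(camera, name): "xy" ([column, row] as shares, 0 to 1, of the picture: columns of its width, rows of its height: a listed point, or the origin of a listed thing).
The state is a dict: "time": time; "qpos": joint angles; "dq": joint speeds; "joint_efforts": joint torques, N m; "eef_pos": TCP position; "tcp_rot": TCP orientation; "contact_force": force on the tool from outside, world axes, zero at the start; "wrist_torque": the same for the moment, N m; "opening": opening from 0.0 (shut) to 1.0 (fully open); "finger_force": force on a finger pad.
Only numpy, scipy, OpenCV 4.12 (cv2) and the standard library are available. Lean on these libraries where they do the work, as an engineer would, in place of code of your own. Each camera call takes 0.05 s, during which the arm holds its last target. There are 200 camera calls.

TASK

Slide each sand case across the table until its coloured sticker sits under the tip of the bench stamp, press the stamp's cap fully down on the sticker, then slide the case onto the mat of its own colour, centred on it and square with it. Stamp the cases that are there in the order yellow, red, blue, so that no dark ink is carried onto a lighter sticker. The sand is layered, so keep every case flat on the table, never lifted or tipped, and leave the dish, tweezers and rock where they are.

Things in the scene. Friction and masses are not known exactly. Their poses are not given: they have to be found in the camera images.
- case_yellow: clear flat hinged case of white sand with a yellow round sticker on its lid; 108 long (own x) x 68 wide (own y) x 28 mm high, shut, about 0.1 kg, lies flat and loose on the table. Origin: centre of its underside; z up. May be absent (None).
- dot_yellow (a point): centre of the yellow sticker (a flat disc 22 mm across) on top of case_yellow, at x +38, y 0 mm in the case's frame, z +28; the sticker is at the case's far end as it lies at the start
- mat_yellow: yellow edged rectangular mat with a grey middle, lying on the table and fixed: 140 (own x) x 92 mm (own y), about 1 mm thin, no step to slide over. Origin: its centre, on the table
- case_red: clear flat hinged case of white sand with a red round sticker on its lid; 108 long (own x) x 68 wide (own y) x 28 mm high, shut, about 0.1 kg, lies flat and loose on the table. Origin: centre of its underside; z up. May be absent (None).
- dot_red (a point): centre of the red sticker (a flat disc 22 mm across) on top of case_red, at x +36, y +12 mm in the case's frame, z +28; the sticker is at the case's far end as it lies at the start
- mat_red: red edged rectangular mat with a grey middle, lying on the table and fixed: 140 (own x) x 92 mm (own y), about 1 mm thin, no step to slide over. Origin: its centre, on the table
- case_blue: clear flat hinged case of white sand with a blue round sticker on its lid; 108 long (own x) x 68 wide (own y) x 28 mm high, shut, about 0.1 kg, lies flat and loose on the table. Origin: centre of its underside; z up. May be absent (None).
- dot_blue (a point): centre of the blue sticker (a flat disc 22 mm across) on top of case_blue, at x +38, y -12 mm in the case's frame, z +28; the sticker is at the case's far end as it lies at the start
- mat_blue: blue edged rectangular mat with a grey middle, lying on the table and fixed: 140 (own x) x 92 mm (own y), about 1 mm thin, no step to slide over. Origin: its centre, on the table
- stamp_stand: green bench stamp fixed to the table, 70 mm high in all. Origin: on the table straight below the stamp tip; own x points away from the open throat towards the post. The throat is open towards -x and to both sides: the arm's underside is 42 mm above the table, the foot and post start 42 mm behind the tip (+x) and end 92 mm behind it; foot 72 mm wide; arm 24 mm wide, round head 30 mm across
- stamp_tip (a point): lower end of the steel stamp tip (6 mm across), 36 mm above the table when up, 28 mm (touching a case's lid) when fully pressed
- stamp_cap (a point): centre of the top of the black round push cap (26 mm across) right above the tip, 70 mm above the table when up, 62 mm when fully pressed; it moves straight down
- stamp (a joint): how far the cap and tip are pressed down: 0 up, 0.008 m fully down; a spring returns it (about 2 N to start, 5.4 N fully down)
- chest_front (a point): upper front edge, at its middle, of the fixed wooden drawer chest that stands behind the mats: 272 mm wide (y), 190 mm high, not to be handled; its top drawer sticks out, knobs 60 mm nearer the robot than this point, at 130 to 175 mm height. The table nearer the robot than cases, stamp and mats (x 0.36 to 0.47) is free for sliding
- brass_dish: small brass dish, 60 mm across, 13 mm high, bystander; origin under its centre
- tweezers: steel tweezers, 129 mm long (own y), 17 mm wide, 8 mm high; bystander behind the cases; origin under its middle
- rock_brown: small brown rock, 30x60x24 mm, bystander; origin under its middle

How it is judged:
By the outcome, as a careful person would: the job done as asked, in the order asked, and still so for the second after the job is handed in, with the robot touching nothing.
Of case_yellow, case_red, case_blue only 2 to 3 are there at a start; the rules pass over those that are not, and their reading is None.
At some moment in a run one of case_yellow, case_red, case_blue may be knocked a few centimetres aside while the robot is not near it.
Once in a run the grip may slacken for a moment while it holds something.
It also fails if it takes over 210 s, if anything falls off the work surface, if the arm or the gripper's body presses on something with over 40 N, if the wrist force passes 120 N, or if a joint passes its speed limit or range.

## Working session

There is one attempt and no reset: what is moved stays moved. The work goes in short steps, Python scripts to look and compute and a shell command to move; the robot and the scene stay as the last step left them, time stands still between calls to the robot, and variables do not carry over. Pictures are saved under pics/ and viewed, at most 14 in all, crops included, and the job is handed in when it is done.

```bash
mkdir -p pics; cat > h.py <<'E'
import numpy as np, cv2
from scipy.spatial.transform import Rotation as R
from plant import get_state, viewer, sign_off, ctrl
def cam(n,st=None):
    p=viewer.camera_params(n)
    f=192/np.tan(np.radians(p["fov_y"])/2)
    if n=="wrist":
        st=st or get_state(); T=np.eye(4);T[:3,:3]=R.from_quat(st["tcp_rot"]).as_matrix();T[:3,3]=st["eef_pos"]
        M=T@np.array(p["hand_eye"])
        return f,p["cx"],p["cy"],M[:3,3],M[:3,:3],p
    a=np.array(p["attitude"]); Rm=R.from_quat(a).as_matrix() if a.size==4 else a.reshape(3,3)
    return f,p["cx"],p["cy"],np.array(p["xyz"]),Rm,p
def ray(n,uv,z,st=None):
    f,cx,cy,o,Rm,p=cam(n,st)
    uv=np.atleast_2d(uv).astype(float)
    d=np.c_[(uv[:,0]-cx)/f,-(uv[:,1]-cy)/f,-np.ones(len(uv))]@Rm.T
    return o+d*((z-o[2])/d[:,2])[:,None]
def proj(n,P,st=None):
    f,cx,cy,o,Rm,p=cam(n,st); q=(np.atleast_2d(P)-o)@Rm
    return np.c_[cx-f*q[:,0]/q[:,2],cy+f*q[:,1]/q[:,2]]
E
python3 - <<'E'
from h import *
for n in("scene","top","wrist"):
    print(n,viewer.camera_params(n))
    cv2.imwrite(f"pics/{n}0.png",viewer.read_camera(n))
s=get_state();print({k:np.round(v,4) for k,v in s.items()},ctrl.pinch_z)
W,H=512,384
for n in("top","scene"):
    viewer.read_camera(n)
    for nm,z in[("case_yellow",0),("dot_yellow",.028),("mat_yellow",0),("case_red",0),("dot_red",.028),("mat_red",0),("case_blue",0),("dot_blue",.028),("mat_blue",0),("stamp_stand",0),("stamp_cap",.07),("chest_front",.19),("brass_dish",0),("tweezers",0),("rock_brown",0)]:
        r=viewer.pinpoint(n,nm)
        print(n,nm,[(round(q["confidence"],2),np.round(np.array(q["xy"])*[W,H],1),np.round(ray(n,np.array(q["xy"])*[W,H],z)[0],4)) for q in r[:2]])
E
```

```text
scene {'fov_y': 56.901675941889906, 'cx': 255.5344912853962, 'cy': 191.53336308071013, 'xyz': array([-0.03574747, -0.4056692 ,  0.89892833]), 'attitude': array([ 0.34002586, -0.17256421, -0.40379965,  0.83159476])}
top {'fov_y': 48.082778439414696, 'cx': 255.24140356330994, 'cy': 197.7555067175476, 'xyz': array([0.34609591, 0.05165827, 1.40267645]), 'attitude': array([ 0.07504506, -0.07150851, -0.70113752,  0.70545089])}
wrist {'fov_y': 68.7561016005193, 'cx': 253.67582322592824, 'cy': 191.3030084919779, 'hand_eye': array([[ 5.36950664e-04,  9.50813619e-01,  3.09763092e-01,
         7.88295209e-02],
       [ 9.99999432e-01, -2.25278322e-04, -1.04193389e-03,
        -6.88072566e-04],
       [-9.20902019e-04,  3.09763476e-01, -9.50813200e-01,
        -1.42036716e-01],
       [ 0.00000000e+00,  0.00000000e+00,  0.00000000e+00,
         1.00000000e+00]])}
{'time': np.float64(0.15), 'qpos': array([ 0.984 ,  0.287 ,  1.5778, -0.    ,  1.2786, -0.15  ]), 'dq': array([ 0.0004, -0.0021, -0.0031,  0.0008,  0.0003, -0.0007]), 'joint_efforts': array([ 1.20000e-03, -4.06605e+01, -2.93142e+01, -1.
[... 2640 characters left out ...]
1, array([172.9, 160.3]), array([0.5904, 0.4643, 0.028 ]))]
scene mat_blue [(0.97, array([323.6, 264.6]), array([ 0.5605, -0.2123,  0.    ]))]
scene stamp_stand [(0.83, array([259.7, 222.5]), array([0.5713, 0.0355, 0.    ]))]
scene stamp_cap [(0.55, array([260. , 205.2]), array([0.5812, 0.0437, 0.07  ]))]
scene chest_front [(0.84, array([341.4, 190.3]), array([ 0.6819, -0.1674,  0.19  ]))]
scene brass_dish [(0.45, array([252.2, 190.2]), array([ 0.674,  0.148, -0.   ])), (0.33, array([219.4, 173. ]), array([0.6688, 0.3014, 0.    ]))]
scene tweezers [(0.66, array([219.5, 172.4]), array([0.6715, 0.3032, 0.    ]))]
scene rock_brown [(0.42, array([193.2, 164.6]), array([0.6416, 0.4125, 0.    ]))]
```

```bash
python3 - <<'E'
from h import *
a=cv2.imread("pics/top0.png")[150:270,90:430]
cv2.imwrite("pics/a.png",cv2.resize(a,None,fx=2.35,fy=2.35,interpolation=cv2.INTER_CUBIC))
E
```

```text
(no output)
```

View pics/a.png

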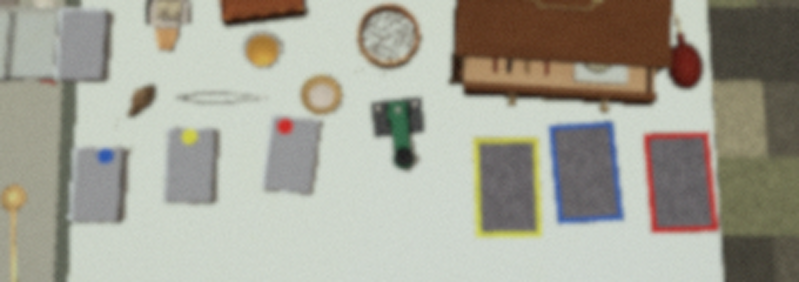

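View pics/wrist0.png

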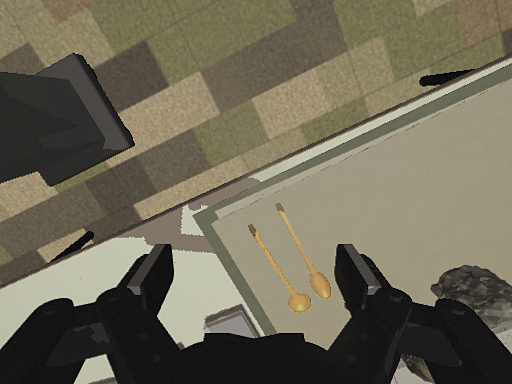

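All three cases are there. The crop shows the blue, yellow and red cases from left to right, each with its sticker at the far end, then the green stamp, then the yellow, blue and red mats. The wrist picture shows the fingers at the bottom and the table's left corner. I'll move to survey poses next.

```bash
cat >> h.py <<'E'
def pose(s=None):
    s=s or get_state(); m=R.from_quat(s["tcp_rot"]).as_matrix(); f=-m[:,0]
    return np.array([*s["eef_pos"],np.degrees(np.arctan2(f[1],f[0]))])
def to(x,y,z,psi=None):
    "tool-axis shift after spinning to psi"
    p=pose(); psi=p[3] if psi is None else psi
    d=np.array([x,y,z])-p[:3]; c,s=np.cos(np.radians(psi)),np.sin(np.radians(psi))
    print("pose",p.round(4),"spin",round(p[3]-psi,2),"tool shift mm",np.round([-(c*d[0]+s*d[1])*1e3,(-s*d[0]+c*d[1])*1e3,-d[2]*1e3],1))
E
python3 -m handwheel '[[[0.0854,0,0,-0.025,-6.25],[0.0854,0,0,-0.025,-6.25],[0.0854,0,0,-0.025,-6.25],[0.0854,0,0,-0.025,-6.25],[0.0854,-0.022,-0.037,0,0],[0.0854,-0.022,-0.037,0,0],[0.0854,-0.022,-0.037,0,0],[0.0854,-0.022,-0.037,0,0],[0.0854,-0.022,-0.037,0,0],[0.0854,-0.022,-0.037,0,0],[0.0854,-0.022,-0.037,0,0],[0.0854,0,0,0,0]]]'
python3 - <<'E'
from h import *
to(.44,.35,.33,0); cv2.imwrite("pics/w1.png",viewer.read_camera("wrist"))
E
```

```text
time: 2.75
eef_pos: [0.4378, 0.3555, 0.3316]
tcp_rot: [0.004, 1.0, -0.001, 0.001]
contact_force: [-1.0, 0.0, 0.8]
opening: 0.999
finger_force: 0.0
pose [ 0.4378  0.3555  0.3316 -0.4346] spin -0.43 tool shift mm [-2.2 -5.5  1.6]
```

View pics/w1.png

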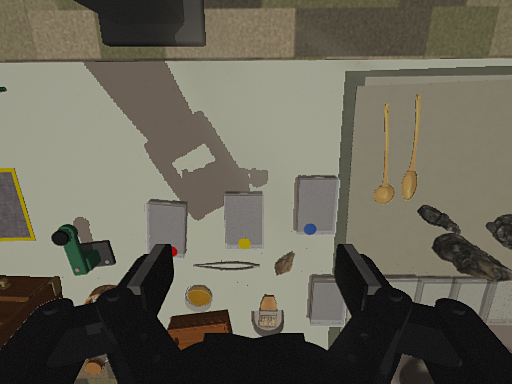

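The wrist view shows the red case at (167,228), yellow at (244,220), blue at (317,205) and the stamp cap at (65,236), with the dish, tweezers and rock behind them.

```bash
cat >> h.py <<'E'
from scipy.optimize import minimize
DOT=dict(yellow=(38,0),red=(36,12),blue=(38,-12))
def box(x,y,a,L,Wd,H):
    c,s=np.cos(a),np.sin(a); q=np.array([[i*L/2,j*Wd/2] for i,j in((1,1),(1,-1),(-1,-1),(-1,1))])
    b=q@np.array([[c,s],[-s,c]])+[x,y]
    return np.vstack([np.c_[b,0*q[:,0]],np.c_[b,0*q[:,0]+H]])
def fit(n,mask,x0,L,Wd,H,st):
    k=4; ys,xs=np.where(mask); u0,v0=xs.min()-12,ys.min()-12
    m=cv2.resize(mask[v0:ys.max()+13,u0:xs.max()+13].astype(np.float32),None,fx=k,fy=k)
    def cost(p):
        uv=(proj(n,box(p[0]/1e3,p[1]/1e3,p[2]/100,L,Wd,H),st)-[u0,v0]+.5)*k-.5
        r=np.zeros_like(m); cv2.fillConvexPoly(r,cv2.convexHull(np.round(uv*16).astype(np.int32)),1,cv2.LINE_AA,4)
        return np.abs(r-m).sum()/m.sum()
    best=minimize(cost,[x0[0]*1e3,x0[1]*1e3,x0[2]*100],method="Nelder-Mead",options=dict(initial_simplex=np.array([x0[0]*1e3,x0[1]*1e3,x0[2]*100])+np.array([[0,0,0],[8,0,0],[0,8,0],[0,0,10]])))
    return best.x/[1e3,1e3,100],best.fun
def get(n,name,st,guess=None):
    r=viewer.outline_of(n,name)
    out=[]
    for q in r[:2]:
        m=q["mask"]
        if m.sum()<30: continue
        ys,xs=np.where(m); H=.028 if "case" in name else .001
        L,Wd=(.108,.068) if "case" in name else (.140,.092)
        mid=ray(n,[xs.mean(),ys.mean()],H*.7,st)[0]
        p,c=min((fit(n,m,(mid[0],mid[1],a),L,Wd,H,st) for a in(0,.2,-.2)),key=lambda t:t[1])
        out.append((q["confidence"],p,c)); print(name,"conf %.2f"%q["confidence"],"xy",p[:2].round(4),"yaw %.1f"%np.degrees(p[2]),"err %.3f"%c)
    return out
def dots(n,img,st,z=.0285):
    hsv=cv2.cvtColor(img,cv2.COLOR_BGR2HSV); h,s,v=cv2.split(hsv)
    for c,mk in dict(yellow=(abs(h.astype(int)-29)<6),red=(h<5)|(h>175),blue=abs(h.astype(int)-112)<10).items():
        mk=(mk&(s>140)&(v>90)).astype(np.uint8)
        nn,l,stt,ce=cv2.connectedComponentsWithStats(mk)
        for i in range(1,nn):
            w,hh,a=stt[i][2:]
            if a>25 and .5<w/hh<2 and a>.6*w*hh: print("dot",c,ce[i].round(1),a,"->",ray(n,ce[i],z,st)[0][:2].round(4))
E
python3 - <<'E'
from h import *
s=get_state(); img=viewer.read_camera("wrist")
for c in DOT: get("wrist","case_"+c,s)
dots("wrist",img,s)
for nm,z in(("stamp_cap",.07),("stamp_tip",.036),("stamp_stand",0),("brass_dish",0),("tweezers",0),("rock_brown",0)):
    print(nm,[(round(q["confidence"],2),ray("wrist",np.array(q["xy"])*[512,384],z,s)[0][:2].round(4)) for q in viewer.pinpoint("wrist",nm)[:2]])
E
python3 -m handwheel '[[[0.0854,0,-0.039,0,0],[0.0854,0,-0.039,0,0],[0.0854,0,-0.039,0,0],[0.0854,0,-0.039,0,0],[0.0854,0,-0.039,0,0],[0.0854,0,-0.039,0,0],[0.0854,0,-0.039,0,0],[0.0854,0,-0.039,0,0],[0.0854,0,-0.039,0,0],[0.0854,0,-0.039,0,0],[0.0854,0,-0.039,0,0],[0.0854,0,-0.039,0,0]]]'
python3 -m handwheel '[[[0.0854,0,0,0,0],[0.0854,0,0,0,0]]]'
python3 - <<'E'
from h import *
s=get_state(); img=viewer.read_camera("wrist"); cv2.imwrite("pics/w2.png",img)
print(pose(s))
for c in DOT: get("wrist","mat_"+c,s)
get("wrist","case_red",s)
dots("wrist",img,s)
for nm,z in(("stamp_cap",.07),("stamp_tip",.036),("stamp_stand",0)):
    print(nm,[(round(q["confidence"],2),np.array(q["xy"])*[512,384],ray("wrist",np.array(q["xy"])*[512,384],z,s)[0][:2].round(4)) for q in viewer.pinpoint("wrist",nm)[:2]])
E
```

```text
case_yellow conf 0.61 xy [0.5655 0.3354] yaw 0.1 err 0.090
case_red conf 0.90 xy [0.581  0.1954] yaw -6.6 err 0.272
case_blue conf 0.93 xy [0.5376 0.4623] yaw 0.6 err 0.075
dot yellow [242.2 244.2] 105 -> [0.6014 0.3361]
dot blue [308.4 229.5] 77 -> [0.5732 0.4523]
stamp_cap [(0.52, array([0.6125, 0.4069])), (0.51, array([0.5644, 0.039 ]))]
stamp_tip [(0.57, array([0.573, 0.042]))]
stamp_stand [(0.83, array([0.5724, 0.0449]))]
brass_dish []
tweezers [(0.52, array([0.6573, 0.3022]))]
rock_brown [(0.57, array([0.6608, 0.4134]))]
time: 4.3
eef_pos: [0.4339, -0.1087, 0.3317]
tcp_rot: [-0.0, 1.0, -0.0, 0.001]
contact_force: [-0.3, 0.5, -0.1]
opening: 1.004
finger_force: 0.0
time: 4.47
eef_pos: [0.4341, -0.1085, 0.3312]
tcp_rot: [0.002, 1.0, 0.0, -0.0]
contact_force: [-0.2, 0.5, 0.7]
opening: 0.999
finger_force: 0.0
[ 0.43408926 -0.10851071  0.33118653 -0.25435277]
mat_yellow conf 0.61 xy [ 0.5388 -0.1064] yaw 1.5 err 0.031
mat_red conf 0.73 xy [ 0.5472 -0.3477] yaw 2.3 err 0.028
mat_blue conf 0.67 xy [ 0.5598 -0.2162] yaw 4.0 err 0.028
case_red conf 0.81 xy [0.5813 0.195 ] yaw -6.2 err 0.095
case_red conf 0.50 xy [0.6218 0.1716] yaw 5.2 err 1.526
dot yellow [504.1 244.5] 103 -> [0.6013 0.3359]
dot red [428.4 252.5] 99 -> [0.6167 0.2042]
stamp_cap [(0.44, array([349.7984, 239.8848]), array([0.5688, 0.0446]))]
stamp_tip [(0.71, array([253.9008, 209.2032]), array([ 0.5289, -0.1089])), (0.44, array([342.5792, 231.7056]), array([0.5711, 0.0435]))]
stamp_stand [(0.81, array([334.3872, 225.9072]), array([0.577 , 0.0398]))]
```

View pics/w2.png

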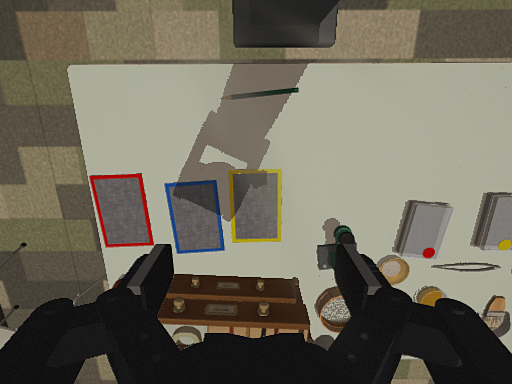

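Wrist view from above the mats: red mat centred at (121,210), blue at (194,216), yellow at (256,205), and the cap half hidden at (343,232). The fits agree with the picture. Next I'll take a closer look at the stamp cap.

```bash

python3 -m handwheel '[[[0.0854,-0.008,0.037,0.025,0],[0.0854,-0.008,0.037,0.025,0],[0.0854,-0.008,0.037,0.025,0],[0.0854,-0.008,0.037,0.025,0],[0.0854,0,0,0,0],[0.0854,0,0,0,0],[0.0854,0,0,0,0]]]'
python3 - <<'E'
from h import *
s=get_state(); img=viewer.read_camera("wrist"); 
print(pose(s))
for nm,z in(("stamp_cap",.07),("stamp_tip",.036),("stamp_stand",0)):
    print(nm,[(round(q["confidence"],2),np.array(q["xy"])*[512,384],ray("wrist",np.array(q["xy"])*[512,384],z,s)[0][:2].round(4)) for q in viewer.pinpoint("wrist",nm)[:2]])
cr=img[140:290,150:360].copy()
cv2.imwrite("pics/w3.png",cv2.resize(cr,None,fx=3.5,fy=3.5,interpolation=cv2.INTER_CUBIC))
E
```

```text
time: 5.45
eef_pos: [0.4639, 0.0291, 0.24]
tcp_rot: [-0.001, 1.0, -0.0, 0.0]
contact_force: [0.9, 0.7, 0.0]
opening: 1.0
finger_force: 0.0
[0.46391665 0.02907301 0.23998514 0.06372413]
stamp_cap [(0.67, array([262.6048, 242.6112]), array([0.5537, 0.0396])), (0.51, array([264.8064, 252.096 ]), array([0.5671, 0.0425]))]
stamp_tip [(0.75, array([262.6048, 243.6096]), array([0.5737, 0.0409]))]
stamp_stand [(0.95, array([263.3216, 233.2032]), array([0.5758, 0.0431]))]
```

View pics/w3.png

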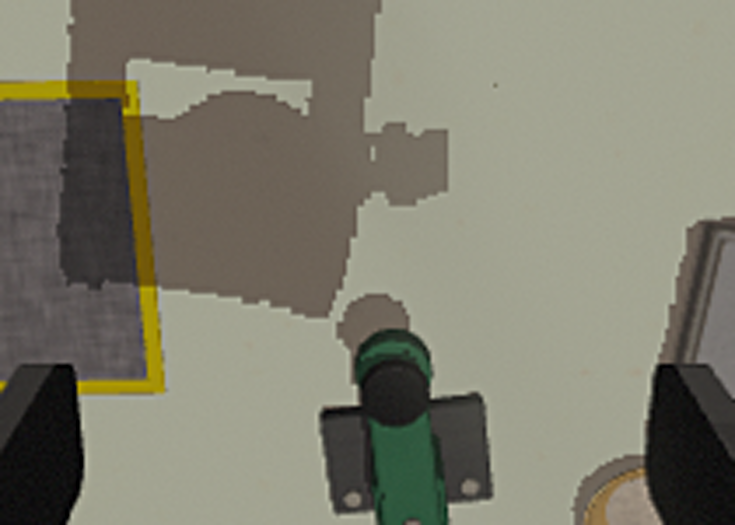

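```bash

python3 - <<'E'
from h import *
s=get_state()
c=lambda u,v:np.array([150+(u+.5)/3.5-.5,140+(v+.5)/3.5-.5])
print("cap",ray("wrist",c(396,393),.07,s)[0])
for z in(0,.006,.01):
    A,B,C,D=[ray("wrist",c(*q),z,s)[0][:2] for q in((322,412),(481,394),(335,514),(493,496))]
    y=(B-A)/np.linalg.norm(B-A); x=np.array([y[1],-y[0]])
    print(z,"foot w",np.linalg.norm(B-A),"len",np.linalg.norm(C-A),"yaw",np.degrees(np.arctan2(x[1],x[0])),"tip",(A+B)/2-.042*x)
t=np.linspace(0,2*np.pi,40); img=viewer.read_camera("wrist")
# circle fit: darkest-mask matching of cap top in picture
g=cv2.cvtColor(img,cv2.COLOR_BGR2GRAY); print(g[225:265,263].tolist()); print(g[252,248:282].tolist())
for z in(.06,.07):
  for cx in(.565,.57):
    P=np.c_[cx+.013*np.cos(t),.041+.013*np.sin(t),0*t+z]; q=proj("wrist",P,s); print(z,cx,"u",q[:,0].min(),q[:,0].max(),"v",q[:,1].min(),q[:,1].max())
E
```

```text
cap [0.56825617 0.03833594 0.07      ]
0 foot w 0.07092319815834902 len 0.053981272012939736 yaw 7.251606725937535 tip [0.57269479 0.03790025]
0.006 foot w 0.06981115294537993 len 0.053134868908021264 yaw 7.251606725937547 tip [0.56909608 0.03764878]
0.01 foot w 0.06906978947006723 len 0.052570600171409056 yaw 7.2516067259375525 tip [0.56669693 0.03748113]
[96, 104, 102, 103, 102, 103, 105, 102, 36, 45, 45, 59, 82, 76, 75, 48, 37, 28, 31, 42, 37, 40, 35, 40, 34, 36, 36, 34, 34, 32, 33, 29, 28, 31, 27, 35, 65, 74, 72, 71]
[163, 163, 162, 164, 172, 118, 42, 19, 29, 31, 29, 33, 32, 31, 33, 34, 35, 34, 36, 38, 39, 37, 40, 41, 40, 31, 118, 164, 130, 125, 93, 87, 62, 48]
0.06 0.565 u 254.58123394611385 274.6870895651499 v 236.68153737309103 254.54353161755083
0.06 0.57 u 254.5839210761215 274.6035409396148 v 240.1844039408296 257.8935580710537
0.07 0.565 u 254.605181878421 275.2519238926156 v 240.42621867848368 258.6780599835808
0.07 0.57 u 254.60783551441128 275.1636500375207 v 244.00726721883385 262.0987599047455
```

```bash

python3 -m handwheel '[[[0.0854,-0.0096,0.0384,0,0],[0.0854,-0.0096,0.0384,0,0],[0.0854,-0.0096,0.0384,0,0],[0.0854,-0.0096,0.0384,0,0],[0.0854,-0.0096,0.0384,0,0],[0.0854,-0.0096,0.0384,0,0],[0.0854,-0.0096,0.0384,0,0],[0.0854,-0.0096,0.0384,0,0],[0.0854,0,0,0.03,0],[0.0854,0,0,0.03,0],[0.0854,0,0,0.03,0],[0.0854,0,0,0.03,0]]]'
python3 -m handwheel '[[[0.0854,0,0,0.02,0],[0.0854,0,0,0,0],[0.0854,0,0,0,0]]]'
python3 - <<'E'
from h import *
to(.541,.336,-.003,0)
s=get_state();img=viewer.read_camera("wrist");dots("wrist",img,s);get("wrist","case_yellow",s)
cv2.imwrite("pics/w4.png",img)
E
```

```text
time: 6.7
eef_pos: [0.5415, 0.3357, 0.1189]
tcp_rot: [0.001, 1.0, 0.0, 0.001]
contact_force: [0.7, 1.0, 0.5]
opening: 1.003
finger_force: 0.0
time: 6.95
eef_pos: [0.5405, 0.335, 0.0987]
tcp_rot: [0.001, 1.0, -0.0, -0.001]
contact_force: [0.6, 0.3, 0.8]
opening: 0.995
finger_force: 0.0
pose [ 0.5405  0.335   0.0987 -0.0954] spin -0.1 tool shift mm [ -0.5   1.  101.7]
dot red [106.  281.7] 323 -> [0.6147 0.203 ]
dot blue [391.8 239.6] 453 -> [0.5733 0.4506]
case_yellow conf 0.68 xy [0.5646 0.3358] yaw -0.0 err 0.061
```

View pics/w4.png

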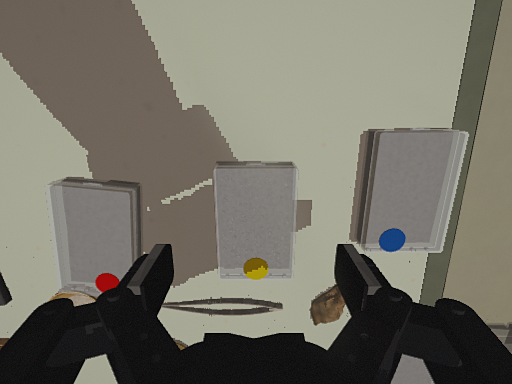

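The yellow case is centred between the fingers at (256,220) with its sticker at (256,269). The red sticker is at (107,283) and the blue at (392,240). Next I'll go down and grip.

```bash

python3 -m handwheel '[[[0.0854,0,0.001,0.03,0],[0.0854,0,0,0.03,0],[0.0854,0,0,0.02,0],[0.0854,0,0,0.012,0],[0.0854,0,0,0.008,0],[0.0854,0,0,0,0]]]'
python3 -m handwheel '[[[0.06,0,0,0,0],[0.06,0,0,0,0],[0.06,0,0,0,0],[0.06,0,0,0,0],[0.06,0,0,0,0],[0.06,0,0,0,0]]]' 30
python3 - <<'E'
from h import *
s=get_state();img=viewer.read_camera("wrist");dots("wrist",img,s);get("wrist","case_yellow",s);print(pose(s))
cv2.imwrite("pics/w5.png",img)
E
```

```text
time: 7.55
eef_pos: [0.5409, 0.3369, -0.0005]
tcp_rot: [0.0, 1.0, -0.0, -0.0]
contact_force: [-0.2, -1.0, -0.1]
opening: 1.0
finger_force: 0.0
time: 8.05
eef_pos: [0.5423, 0.3377, 0.0017]
tcp_rot: [0.0, 1.0, 0.001, 0.002]
contact_force: [-0.6, -0.0, 6.0]
opening: 0.791
finger_force: 36.6
dot blue [479.7 322.4] 783 -> [0.5712 0.4525]
case_yellow conf 0.72 xy [0.5661 0.3368] yaw 0.1 err 0.155
[ 0.54230258  0.33765438  0.00174822 -0.02208702]
```

View pics/w5.png

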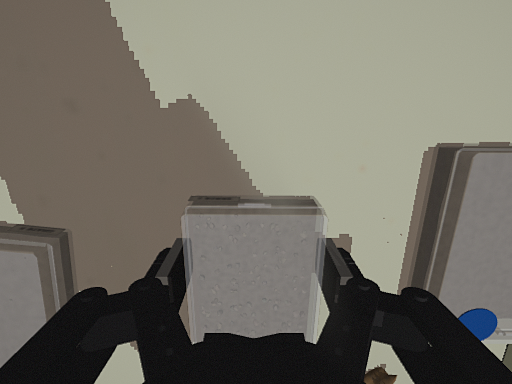

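The yellow case is held and its near edge lies straight across at row 205. Next I'll pull it back, slide it along the lane past red, and check.

```bash

python3 -m handwheel '[[[0.06,0.006,0,0,0],[0.06,0.014,0,0,0],[0.06,0.019,0,0,0],[0.06,0.019,0,0,0],[0.06,0.019,0,0,0],[0.06,0.019,0,0,0],[0.06,0.014,0,0,0],[0.06,0.006,0,0,0],[0.06,0,0,0,0]]]'
python3 -m handwheel '[[[0.06,0,-0.01,0,0],[0.06,0,-0.025,0,0],[0.06,0,-0.03,0,0],[0.06,0,-0.03,0,0],[0.06,0,-0.03,0,0],[0.06,0,-0.03,0,0],[0.06,0,-0.03,0,0],[0.06,0,-0.03,0,0],[0.06,0,-0.03,0,0],[0.06,0,-0.03,0,0],[0.06,0,-0.015,0,0],[0.06,0,-0.007,0,0]]]'
python3 -m handwheel '[[[0.06,0,0,0,0],[0.06,0,0,0,0]]]'
python3 - <<'E'
from h import *
s=get_state();img=viewer.read_camera("wrist");get("wrist","case_yellow",s);to(.508,.0393,-.002,0)
cv2.imwrite("pics/w6.png",img)
E
```

```text
time: 8.9
eef_pos: [0.425, 0.3381, 0.0017]
tcp_rot: [-0.001, 1.0, 0.001, 0.002]
contact_force: [-1.5, 1.2, 9.7]
opening: 0.793
finger_force: 36.9
time: 9.9
eef_pos: [0.4267, 0.0389, 0.0017]
tcp_rot: [0.002, 1.0, 0.001, 0.002]
contact_force: [-0.8, 5.5, 11.3]
opening: 0.796
finger_force: 37.3
time: 10.07
eef_pos: [0.4269, 0.0386, 0.0017]
tcp_rot: [0.001, 1.0, -0.001, 0.002]
contact_force: [-0.8, -5.3, 11.4]
opening: 0.792
finger_force: 37.2
case_yellow conf 0.66 xy [0.4508 0.0375] yaw -0.7 err 0.157
pose [ 0.4269  0.0388  0.0017 -0.041 ] spin -0.04 tool shift mm [-81.1   0.5   3.7]
```

View pics/w6.png

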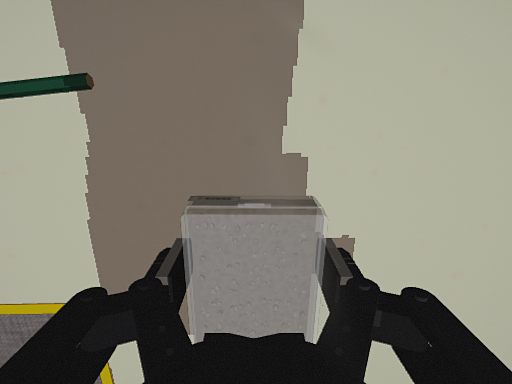

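Still held the same way, near edge at row 205. Now forward under the tip.

```bash

python3 -m handwheel '[[[0.06,-0.006,0.0005,0,0],[0.06,-0.014,0,0,0],[0.06,-0.016,0,0,0],[0.06,-0.016,0,0,0],[0.06,-0.016,0,0,0],[0.06,-0.009,0,0,0],[0.06,-0.0035,0,0,0],[0.06,0,0,0,0],[0.06,0,0,0,0]]]'
python3 - <<'E'
from h import *
s=get_state();img=viewer.read_camera("wrist");get("wrist","case_yellow",s);to(.5075,.0395,-.002,0)
cv2.imwrite("pics/s1.png",viewer.read_camera("scene")[150:290,180:380])
cv2.imwrite("pics/s1.png",cv2.resize(cv2.imread("pics/s1.png"),None,fx=3.5,fy=3.5,interpolation=cv2.INTER_CUBIC))
E
```

```text
time: 10.92
eef_pos: [0.5058, 0.0404, 0.0013]
tcp_rot: [-0.0, 1.0, -0.0, 0.0]
contact_force: [-2.7, -0.3, 10.7]
opening: 0.79
finger_force: 37.4
case_yellow conf 0.82 xy [0.4874 0.04  ] yaw 0.2 err 0.169
pose [0.5058 0.0404 0.0013 0.0196] spin 0.02 tool shift mm [-1.7 -0.9  3.3]
```

View pics/s1.png

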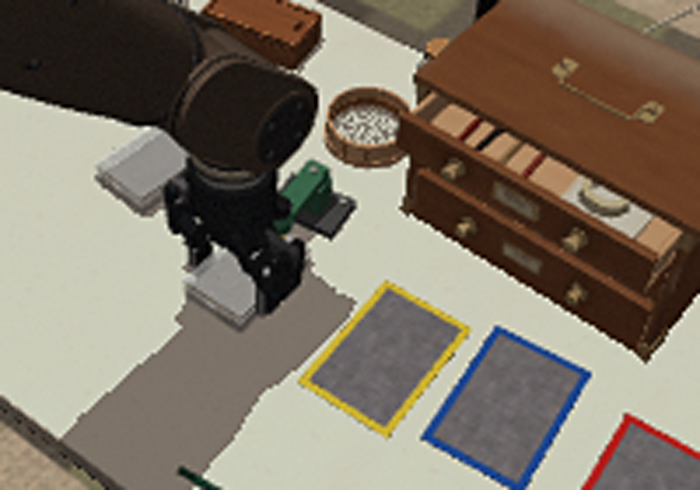

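The scene crop shows the case under the gripper in front of the green stamp at (310,190). I'll check for slip numerically from the near edge.

```bash
cat >> h.py <<'E'
def nearedge(img,prt=True):
    "row of strongest transition at near edge of a held case, cols 200..310"
    g=cv2.cvtColor(img,cv2.COLOR_BGR2GRAY).astype(float)
    out=[]
    for u in(205,230,260,285,300):
        c=cv2.GaussianBlur(g[:,u-3:u+4].mean(1)[:,None],(1,5),0)[:,0]; d=np.abs(np.diff(c))[150:330]
        out.append([int(i)+150 for i in np.argsort(-d)[:3]])
    print("near",out)
E
python3 - <<'E'
from h import *
nearedge(cv2.imread("pics/w5.png"));nearedge(cv2.imread("pics/w6.png"))
img=viewer.read_camera("wrist"); nearedge(img); cv2.imwrite("pics/w7.png",img)
d=cv2.absdiff(img[195:330,200:310],cv2.imread("pics/w6.png")[195:330,200:310]); print(d.mean())
d=cv2.absdiff(cv2.imread("pics/w5.png")[195:330,200:310],cv2.imread("pics/w6.png")[195:330,200:310]); print(d.mean())
E
```

```text
near [[204, 205, 195], [205, 204, 195], [202, 203, 207], [195, 194, 196], [195, 194, 196]]
near [[204, 205, 195], [205, 204, 195], [202, 203, 207], [152, 153, 205], [152, 205, 214]]
near [[204, 195, 194], [204, 195, 213], [202, 201, 207], [204, 213, 205], [204, 213, 205]]
2.0079236812570147
5.4832547699214365
```

```bash

python3 -m handwheel '[[[0.06,-0.0015,-0.0005,0,0],[0.06,0,0,0,0],[0.078,0,0,0,0],[0.0854,0,0,0,0],[0.0854,0,0,0,0],[0.0854,0,0,-0.015,0],[0.0854,0,0,-0.03,0],[0.0854,0,0,-0.035,0],[0.0854,0,0,-0.035,0],[0.0854,0,0,-0.035,0],[0.0854,0,0,0,0],[0.0854,0,0,0,0]]]'
python3 - <<'E'
from h import *
s=get_state();img=viewer.read_camera("wrist");to(.568,.0395,.09,0);cv2.imwrite("pics/w8.png",img)
get("wrist","case_yellow",s); 
for nm,z in(("stamp_cap",.07),("stamp_tip",.036)):
    print(nm,[(round(q["confidence"],2),np.array(q["xy"])*[512,384],ray("wrist",np.array(q["xy"])*[512,384],z,s)[0][:2].round(4)) for q in viewer.pinpoint("wrist",nm)[:2]])
E
```

```text
time: 12.12
eef_pos: [0.508, 0.0398, 0.1519]
tcp_rot: [0.0, 1.0, -0.0, 0.003]
contact_force: [-0.6, 0.4, -1.0]
opening: 1.0
finger_force: 0.0
pose [ 0.5064  0.04    0.1496 -0.026 ] spin -0.03 tool shift mm [-61.6  -0.5  59.6]
case_yellow conf 0.72 xy [0.5297 0.0393] yaw 0.1 err 0.142
stamp_cap [(0.66, array([255.5904, 258.0864]), array([0.5664, 0.0409])), (0.66, array([254.9248, 192.8064]), array([0.5036, 0.0402]))]
stamp_tip [(0.59, array([254.9248, 242.9184]), array([0.5696, 0.0404]))]
```

View pics/w8.png

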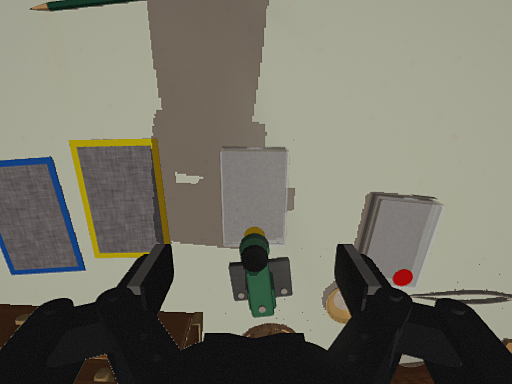

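The case is square in the throat. The yellow sticker shows at (255,231) just in front of the head, and the cap is at (255,257) in the same column. Now press.

```bash

python3 -m handwheel '[[[0,-0.03,-0.0005,0,0],[0,-0.0315,0,0,0],[0,0,0,0.02,0],[0,0,0,0.02,0],[0,0,0,0.02,0],[0,0,0,0.01,0],[0,0,0,0,0],[0,0,0,0,0]]]'
python3 -m handwheel '[[[0,0,0,0.008,0],[0,0,0,0.004,0],[0,0,0,0.003,0],[0,0,0,0.003,0],[0,0,0,0,0]]]'
```

```text
time: 12.98
eef_pos: [0.5671, 0.0395, 0.0782]
tcp_rot: [0.0, 1.0, 0.0, -0.001]
contact_force: [-1.5, -0.4, 0.7]
opening: -0.002
finger_force: 0.0
time: 13.4
eef_pos: [0.5691, 0.0393, 0.0624]
tcp_rot: [0.0, 1.0, -0.0, 0.001]
contact_force: [0.4, 1.0, 5.4]
opening: -0.002
finger_force: 2.4
```

```bash

python3 -m handwheel '[[[0,0,0,0.002,0],[0,0,0,0.001,0],[0,0,0,0,0],[0,0,0,0,0]]]'
```

```text
time: 13.73
eef_pos: [0.5692, 0.0393, 0.0619]
tcp_rot: [0.0, 1.0, -0.0, 0.001]
contact_force: [-3.7, -0.3, 14.4]
opening: 0.0
finger_force: 7.5
```

The cap bottomed out: z 0.0619 with 14 N. Next I'll lift, go back and regrip yellow.

```bash

python3 -m handwheel '[[[0,0,0,-0.02,0],[0,0,0,-0.035,0],[0,0,0,-0.035,0],[0.0854,0.03,0,0,0],[0.0854,0.0315,0,0,0],[0.0854,0,0,0,0],[0.0854,0,0,0,0],[0.0854,0,0,0,0]]]'
python3 - <<'E'
from h import *
s=get_state();img=viewer.read_camera("wrist");to(.507,.0395,0,0);get("wrist","case_yellow",s);get("wrist","mat_yellow",s);get("wrist","mat_blue",s);dots("wrist",img,s);get("wrist","case_red",s)
E
```

```text
time: 14.4
eef_pos: [0.5066, 0.0395, 0.1485]
tcp_rot: [0.0, 1.0, -0.0, 0.0]
contact_force: [0.3, 0.1, 0.1]
opening: 0.71
finger_force: 0.0
pose [ 0.5072  0.0394  0.1487 -0.0305] spin -0.03 tool shift mm [2.000e-01 1.000e-01 1.487e+02]
case_yellow conf 0.74 xy [0.5293 0.0396] yaw -0.0 err 0.140
mat_yellow conf 0.61 xy [ 0.5383 -0.1062] yaw 1.3 err 0.022Traceback (most recent call last):
  File "<stdin>", line 2, in <module>
  File "h.py", line 53, in get
    p,c=min((fit(n,m,(mid[0],mid[1],a),L,Wd,H,st) for a in(0,.2,-.2)),key=lambda t:t[1])
        ~~~^^^^^^^^^^^^^^^^^^^^^^^^^^^^^^^^^^^^^^^^^^^^^^^^^^^^^^^^^^^^^^^^^^^^^^^^^^^^^
  File "h.py", line 53, in <genexpr>
    p,c=min((fit(n,m,(mid[0],mid[1],a),L,Wd,H,st) for a in(0,.2,-.2)),key=lambda t:t[1])
             ~~~^^^^^^^^^^^^^^^^^^^^^^^^^^^^^^^^^
  File "h.py", line 37, in fit
    m=cv2.resize(mask[v0:ys.max()+13,u0:xs.max()+13].astype(np.float32),None,fx=k,fy=k)
cv2.error: OpenCV(4.12.0) /io/opencv/modules/imgproc/src/resize.cpp:4208: error: (-215:Assertion failed) !ssize.empty() in function 'resize'
```

```bash
sed -i 's/u0,v0=xs.min()-12,ys.min()-12/u0,v0=max(xs.min()-12,0),max(ys.min()-12,0)/' h.py
python3 -m handwheel '[[[0.0854,0,0,0.03,0],[0.0854,0,0,0.035,0],[0.0854,0,0,0.035,0],[0.0854,0,0,0.03,0],[0.0854,0,0,0.014,0],[0.0854,0,0,0.005,0],[0.0854,0,0,0,0],[0.06,0,0,0,0],[0.06,0,0,0,0],[0.06,0,0,0,0],[0.06,0,0,0,0],[0.06,0,0,0,0]]]' 30
python3 -m handwheel '[[[0.06,0.006,0,0,0],[0.06,0.012,0,0,0],[0.06,0.006,-0.006,0,0],[0.06,0,-0.016,0,-0.7],[0.06,0,-0.022,0,-0.7],[0.06,0,-0.025,0,0],[0.06,0,-0.025,0,0],[0.06,0,-0.025,0,0],[0.06,0,-0.018,0,0],[0.06,0,-0.006,0,0],[0.06,0,0,0,0],[0.06,0,0,0,0]]]'
python3 - <<'E'
from h import *
s=get_state();img=viewer.read_camera("wrist");nearedge(img);to(.5165,-.1062,0,1.4)
E
```

```text
time: 15.6
eef_pos: [0.508, 0.0393, 0.0011]
tcp_rot: [0.0, 1.0, -0.0, 0.002]
contact_force: [-0.2, -0.4, 4.4]
opening: 0.789
finger_force: 36.2
time: 16.6
eef_pos: [0.4864, -0.1054, 0.0012]
tcp_rot: [-0.012, 1.0, -0.001, 0.002]
contact_force: [-0.3, -3.2, 6.3]
opening: 0.793
finger_force: 36.6
near [[201, 202, 192], [201, 202, 192], [199, 198, 204], [201, 210, 202], [201, 210, 204]]
pose [ 4.8640e-01 -1.0520e-01  1.2000e-03  1.3452e+00] spin -0.05 tool shift mm [-30.1  -1.8   1.2]
```

```bash

python3 -m handwheel '[[[0.06,-0.006,-0.001,0,0],[0.06,-0.01,0,0,0],[0.06,-0.009,0,0,0],[0.06,-0.0045,0,0,0],[0.06,-0.0018,0,0,0],[0.06,0,0,0,0],[0.078,0,0,0,0],[0.0854,0,0,0,0],[0.0854,0,0,0,0],[0.0854,0,0,-0.015,0],[0.0854,0,0,-0.03,0],[0.0854,0,0,-0.035,0]]]'
python3 -m handwheel '[[[0.0854,0.015,0,-0.04,0],[0.0854,0.015,0,-0.04,0],[0.0854,0.015,0,-0.04,0],[0.0854,0,0,0,0],[0.0854,0,0,0,0]]]'
python3 - <<'E'
from h import *
s=get_state();img=viewer.read_camera("wrist");print(pose(s));cv2.imwrite("pics/w9.png",img)
get("wrist","case_yellow",s);get("wrist","mat_yellow",s);get("wrist","mat_blue",s);get("wrist","mat_red",s);get("wrist","case_red",s);dots("wrist",img,s)
E
```

```text
time: 17.65
eef_pos: [0.5138, -0.1027, 0.0774]
tcp_rot: [-0.012, 1.0, 0.001, -0.003]
contact_force: [0.8, -0.8, -0.0]
opening: 0.996
finger_force: 0.0
time: 18.07
eef_pos: [0.4734, -0.1053, 0.1996]
tcp_rot: [-0.012, 1.0, -0.001, 0.003]
contact_force: [0.3, -0.3, -1.4]
opening: 1.0
finger_force: 0.0
[ 0.47343917 -0.10531933  0.19955036  1.35650308]
case_yellow conf 0.57 xy [ 0.538  -0.1044] yaw 1.5 err 0.073
mat_yellow conf 0.63 xy [ 0.5386 -0.1063] yaw 1.6 err 1.693
mat_blue conf 0.64 xy [ 0.5599 -0.2164] yaw 4.2 err 0.158
mat_blue conf 0.29 xy [0.4855 0.1458] yaw 21.0 err 1.000
mat_red conf 0.65 xy [ 0.5469 -0.3478] yaw 1.8 err 0.023
case_red conf 0.83 xy [0.5775 0.1972] yaw -7.6 err 0.065
case_red conf 0.74 xy [0.494  0.1258] yaw 13.4 err 1.000
dot yellow [254.5 248.7] 215 -> [ 0.5736 -0.1029]
dot red [487.2 282.8] 183 -> [0.6164 0.2039]
```

View pics/w9.png

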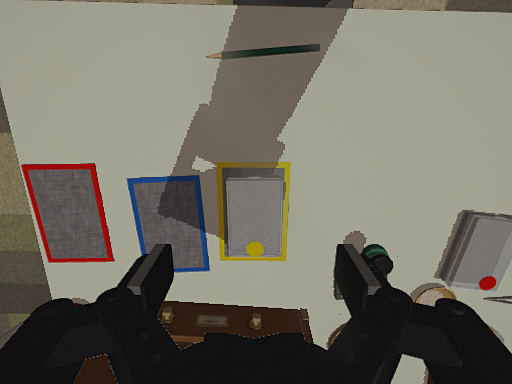

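The yellow case sits in its mat, sticker at (255,249), about 2 mm short and 2 mm left. I'll correct that while I'm here.

```bash

python3 -m handwheel '[[[0.0854,-0.02,0,0.02,0],[0.0854,-0.0205,0.001,0.035,0],[0.0854,0,0,0.035,0],[0.0854,0,0,0.035,0],[0.0854,0,0,0.035,0],[0.0854,0,0,0.025,0],[0.0854,0,0,0.01,0],[0.0854,0,0,0.004,0],[0.0854,0,0,0,0]]]'
python3 -m handwheel '[[[0.06,0,0,0,0],[0.06,0,0,0,0],[0.06,0,0,0,0],[0.06,0,0,0,0],[0.06,0,0,0,0],[0.06,0,0,0,0]]]'
python3 - <<'E'
from h import *
s=get_state();img=viewer.read_camera("wrist");nearedge(img);print(pose(s))
E
```

```text
time: 19.12
eef_pos: [0.5126, -0.1026, -0.0033]
tcp_rot: [-0.012, 1.0, 0.0, -0.001]
contact_force: [-0.3, 0.5, -0.2]
opening: 1.001
finger_force: 0.0
time: 19.62
eef_pos: [0.5147, -0.1035, -0.0004]
tcp_rot: [-0.012, 1.0, -0.001, 0.002]
contact_force: [-1.1, 0.9, 6.9]
opening: 0.793
finger_force: 36.1
near [[205, 206, 215], [206, 205, 215], [203, 208, 204], [205, 179, 206], [206, 179, 205]]
[ 5.14721394e-01 -1.03479228e-01 -3.88156347e-04  1.37302749e+00]
```

```bash

python3 -m handwheel '[[[0.06,-0.001,-0.001,0,0],[0.06,-0.001,-0.001,0,0],[0.06,0,0,0,0],[0.06,0,0,0,0],[0.06,0,0,0,0],[0.078,0,0,0,0],[0.0854,0,0,0,0],[0.0854,0,0,0,0],[0.0854,0,0,-0.015,0],[0.0854,0,0,-0.035,0],[0.0854,0,0,-0.04,0],[0.0854,0,0,-0.04,0]]]'
python3 -m handwheel '[[[0.0854,0.015,0.0,-0.04,0],[0.0854,0.015,0.0,-0.03,0],[0.0854,0.015,0.0,0,0],[0.0854,0,0,0,0],[0.0854,0,0,0,0]]]'
python3 - <<'E'
from h import *
s=get_state();img=viewer.read_camera("wrist")
get("wrist","case_yellow",s);get("wrist","mat_yellow",s);dots("wrist",img,s);get("wrist","case_red",s);to(.5575,.1995,.15,-7)
E
```

```text
time: 20.67
eef_pos: [0.5139, -0.1044, 0.1277]
tcp_rot: [-0.012, 1.0, 0.001, -0.002]
contact_force: [0.6, -0.6, 0.1]
opening: 0.998
finger_force: 0.0
time: 21.08
eef_pos: [0.47, -0.1057, 0.1962]
tcp_rot: [-0.012, 1.0, 0.0, 0.0]
contact_force: [-0.4, 0.8, -0.7]
opening: 1.0
finger_force: 0.0
case_yellow conf 0.70 xy [ 0.5384 -0.1051] yaw 1.4 err 0.068
mat_yellow conf 0.58 xy [ 0.3624 -0.1246] yaw 24.6 err 1.000
mat_yellow conf 0.29 xy [ 0.5467 -0.3477] yaw 2.6 err 0.021
dot red [488.3 287.2] 179 -> [0.6164 0.2039]
case_red conf 0.55 xy [0.5779 0.1972] yaw -7.0 err 0.057
pose [ 0.4702 -0.1056  0.1949  1.3784] spin 8.38 tool shift mm [-49.4 313.5  44.9]
```

```bash

python3 -m handwheel '[[[0.0854,0,0,0,4.2],[0.0854,0,0,0,4.2],[0.0854,-0.0053,0.0347,0,0],[0.0854,-0.0053,0.0347,0,0],[0.0854,-0.0053,0.0347,0,0],[0.0854,-0.0053,0.0347,0,0],[0.0854,-0.0053,0.0347,0,0],[0.0854,-0.0053,0.0347,0,0],[0.0854,-0.0053,0.0347,0,0],[0.0854,-0.0053,0.0347,0.03,0],[0.0854,-0.0053,0.0347,0.03,0],[0.0854,0,0,0.03,0]]]'
python3 -m handwheel '[[[0.0854,0,0,0,0],[0.0854,0,0,0,0]]]'
python3 - <<'E'
from h import *
s=get_state();img=viewer.read_camera("wrist");dots("wrist",img,s);get("wrist","case_red",s);to(.556,.1987,0,-7)
E
```

```text
time: 22.28
eef_pos: [0.5558, 0.1966, 0.1115]
tcp_rot: [0.059, 0.998, 0.001, 0.001]
contact_force: [0.3, -0.6, -0.5]
opening: 1.0
finger_force: 0.0
time: 22.45
eef_pos: [0.5522, 0.1917, 0.1092]
tcp_rot: [0.061, 0.998, -0.001, -0.004]
contact_force: [-0.5, 1.1, 0.4]
opening: 1.002
finger_force: 0.0
dot red [276.6 263.8] 339 -> [0.6163 0.2041]
case_red conf 0.76 xy [0.5808 0.1954] yaw -6.1 err 0.059
pose [ 0.555   0.1913  0.1134 -7.0687] spin -0.07 tool shift mm [-1.000e-01  7.500e+00  1.134e+02]
```

```bash

python3 -m handwheel '[[[0.0854,0,0,0,-0.4],[0.0854,0,0.0065,0,0],[0.0854,0,0,0.03,0],[0.0854,0,0,0,0],[0.0854,0,0,0,0]]]'
python3 - <<'E'
from h import *
for i in range(2):
    s=get_state();img=viewer.read_camera("wrist");to(.5573,.1988,0,-6.5)
get("wrist","case_red",s); print(get_state()["dq"].round(3))
E
```

```text
time: 22.97
eef_pos: [0.5539, 0.1978, 0.0819]
tcp_rot: [0.058, 0.998, -0.0, -0.001]
contact_force: [-0.8, 0.4, 0.5]
opening: 0.999
finger_force: 0.0
pose [ 0.5549  0.198   0.083  -6.6507] spin -0.15 tool shift mm [-2.3  1.1 83. ]
pose [ 0.5555  0.1981  0.0837 -6.6456] spin -0.15 tool shift mm [-1.7  0.9 83.7]
case_red conf 0.78 xy [0.5813 0.1957] yaw -5.5 err 0.053
case_red conf 0.70 xy [0.5602 0.3464] yaw 45.7 err 1.000
[ 0.001 -0.003 -0.004  0.002 -0.003 -0.002]
```

```bash

python3 -m handwheel '[[[0.0854,-0.0015,0.001,0.03,0],[0.0854,0,0,0.03,0],[0.0854,0,0,0.016,0],[0.0854,0,0,0.008,0],[0.0854,0,0,0,0],[0.06,0,0,0,0],[0.06,0,0,0,0],[0.06,0,0,0,0],[0.06,0,0,0,0],[0.06,0,0,0,0],[0.06,0,0,0,0]]]' 30
python3 - <<'E'
from h import *
s=get_state();img=viewer.read_camera("wrist");nearedge(img);print(pose(s));cv2.imwrite("pics/w10.png",img)
E
python3 -m handwheel '[[[0.06,0.006,0,0,0],[0.06,0.014,0,0,0],[0.06,0.018,0,0,0],[0.06,0.018,0,0,0],[0.06,0.018,0,0,0],[0.06,0.01,-0.006,0,0],[0.06,0.004,-0.015,0,-1.5],[0.06,0,-0.022,0,-2.5],[0.06,0,-0.022,0,-2.5],[0.06,0,-0.022,0,0],[0.06,0,-0.022,0,0],[0.06,0,-0.022,0,0]]]'
python3 -m handwheel '[[[0.06,0,-0.016,0,0],[0.06,0,-0.006,0,0],[0.06,0,0,0,0],[0.06,0,0,0,0]]]'
python3 - <<'E'
from h import *
s=get_state();img=viewer.read_camera("wrist");nearedge(img);to(.510,.0275,0,0);cv2.imwrite("pics/w11.png",img)
E
```

```text
time: 24.03
eef_pos: [0.5582, 0.1993, 0.0005]
tcp_rot: [0.058, 0.998, 0.0, 0.002]
contact_force: [0.3, -0.3, 6.9]
opening: 0.794
finger_force: 36.9
near [[216, 206, 207], [216, 207, 206], [204, 203, 205], [195, 194, 196], [195, 194, 196]]
[ 5.58198299e-01  1.99264058e-01  5.08182822e-04 -6.62176048e+00]
time: 25.08
eef_pos: [0.4654, 0.0783, 0.0005]
tcp_rot: [0.001, 1.0, 0.001, 0.002]
contact_force: [-0.3, 3.8, 8.7]
opening: 0.791
finger_force: 37.3
time: 25.42
eef_pos: [0.4655, 0.0552, 0.0005]
tcp_rot: [0.002, 1.0, -0.001, 0.002]
contact_force: [-0.6, -3.8, 9.8]
opening: 0.792
finger_force: 37.3
near [[216, 206, 207], [216, 207, 206], [204, 203, 205], [195, 194, 216], [195, 194, 196]]
pose [ 0.4655  0.0552  0.0005 -0.1572] spin -0.16 tool shift mm [-44.5 -27.7   0.5]
```

```bash

python3 -m handwheel '[[[0.06,0,-0.006,0,0],[0.06,0,-0.014,0,0],[0.06,-0.004,-0.0077,0,0],[0.06,-0.012,0,0,0],[0.06,-0.013,0,0,0],[0.06,-0.01,0,0,0],[0.06,-0.0045,0,0,0],[0.06,-0.001,0,0,0],[0.06,0,0,0,0],[0.06,0,0,0,0]]]'
python3 - <<'E'
from h import *
s=get_state();img=viewer.read_camera("wrist");nearedge(img);to(.5098,.0275,0,0)
E
python3 -m handwheel '[[[0.078,0,0,0,0],[0.0854,0,0,0,0],[0.0854,0,0,0,0],[0.0854,0,0,-0.015,0],[0.0854,0,0,-0.03,0],[0.0854,0,0,-0.035,0],[0.0854,0,0,-0.035,0],[0.0854,0,0,-0.035,0],[0.0854,0,0,0,0],[0.0854,0,0,0,0],[0.0854,0,0,0,0]]]'
python3 - <<'E'
from h import *
s=get_state();img=viewer.read_camera("wrist");get("wrist","case_red",s);to(.568,.0395,.08,0)
cv2.imwrite("pics/w12.png",cv2.resize(img[140:290,160:380],None,fx=3,fy=3,interpolation=cv2.INTER_CUBIC))
E
```

```text
time: 26.3
eef_pos: [0.5084, 0.0287, 0.0004]
tcp_rot: [0.001, 1.0, 0.0, -0.0]
contact_force: [-3.7, -0.4, 13.6]
opening: 0.791
finger_force: 37.7
near [[206, 215, 205], [215, 216, 206], [204, 203, 215], [151, 152, 195], [151, 150, 195]]
pose [ 5.084e-01  2.870e-02  4.000e-04 -1.193e-01] spin -0.12 tool shift mm [-1.4 -1.2  0.4]
time: 27.27
eef_pos: [0.5072, 0.0287, 0.1475]
tcp_rot: [0.001, 1.0, 0.0, -0.001]
contact_force: [0.1, 0.4, -0.2]
opening: 1.002
finger_force: 0.0
case_red conf 0.75 xy [0.5318 0.0277] yaw -0.1 err 0.143
pose [ 0.5064  0.0288  0.1461 -0.1285] spin -0.13 tool shift mm [-61.6  10.7  66.1]
```

View pics/w12.png

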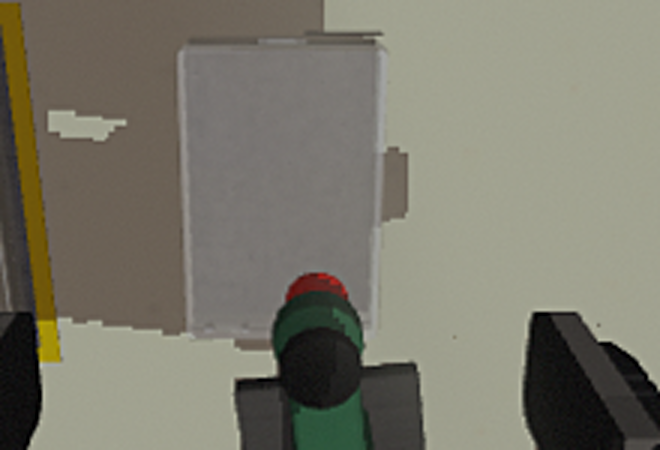

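The red sticker shows at crop (317,288), directly in line with the cap at (319,367). Now press.

```bash

python3 -m handwheel '[[[0,-0.03,0.0105,0,0],[0,-0.0315,0,0,0],[0,0,0,0.025,0],[0,0,0,0.025,0],[0,0,0,0.016,0],[0,0,0,0,0],[0,0,0,0,0],[0,0,0,0.008,0],[0,0,0,0.004,0],[0,0,0,0.003,0],[0,0,0,0.003,0],[0,0,0,0,0]]]'
python3 -m handwheel '[[[0,0,0,0.002,0],[0,0,0,0.001,0],[0,0,0,0,0],[0,0,0,0,0]]]'
```

```text
time: 28.37
eef_pos: [0.57, 0.0388, 0.065]
tcp_rot: [0.001, 1.0, -0.0, 0.001]
contact_force: [-0.7, 0.3, 3.8]
opening: -0.004
finger_force: 1.8
time: 28.7
eef_pos: [0.5701, 0.0388, 0.0621]
tcp_rot: [0.001, 1.0, -0.0, 0.001]
contact_force: [0.1, 0.3, 4.8]
opening: -0.004
finger_force: 2.4
```

```bash

python3 -m handwheel '[[[0,0,0,0.002,0],[0,0,0,0.001,0],[0,0,0,0,0],[0,0,0,0,0]]]'
python3 -m handwheel '[[[0,0,0,-0.02,0],[0,0,0,-0.035,0],[0,0,0,-0.035,0],[0.0854,0.03,-0.0055,0,0],[0.0854,0.0315,-0.005,0,0],[0.0854,0,0,0,0],[0.0854,0,0,0,0],[0.0854,0,0,0,0],[0.0854,0,0,0,0],[0.0854,0,0,0,0]]]'
python3 - <<'E'
from h import *
s=get_state();img=viewer.read_camera("wrist");to(.508,.0285,0,0);get("wrist","case_red",s);get("wrist","case_yellow",s);dots("wrist",img,s)
E
```

```text
time: 29.03
eef_pos: [0.5702, 0.0388, 0.0619]
tcp_rot: [0.001, 1.0, -0.0, -0.0]
contact_force: [-7.3, 0.1, 19.1]
opening: 0.001
finger_force: 9.4
time: 29.87
eef_pos: [0.5089, 0.0285, 0.1485]
tcp_rot: [0.001, 1.0, -0.0, 0.0]
contact_force: [0.3, 0.3, -0.1]
opening: 0.976
finger_force: 0.0
pose [ 0.5088  0.0285  0.1484 -0.1219] spin -0.12 tool shift mm [  0.8  -0.  148.4]
case_red conf 0.76 xy [0.5311 0.0279] yaw -0.1 err 0.120
case_red conf 0.55 xy [0.6669 0.131 ] yaw 0.0 err 8.850
case_yellow conf 0.59 xy [ 0.5392 -0.1041] yaw 1.2 err 0.114
case_yellow conf 0.56 xy [0.5311 0.0278] yaw 0.1 err 0.143
```

```bash

python3 -m handwheel '[[[0.0854,0,0,0.03,0],[0.0854,0,0,0.035,0],[0.0854,0,0,0.035,0],[0.0854,0,0,0.03,0],[0.0854,0,0,0.014,0],[0.0854,0,0,0.005,0],[0.0854,0,0,0,0],[0.06,0,0,0,0],[0.06,0,0,0,0],[0.06,0,0,0,0],[0.06,0,0,0,0],[0.06,0,0,0,0]]]' 30
python3 -m handwheel '[[[0.06,0.006,0,0,0],[0.06,0.012,0,0,0],[0.06,0.018,0,0,0],[0.06,0.018,0,0,0],[0.06,0.014,0,0,0],[0.06,0.008,0,0,0],[0.06,0.002,0,0,0],[0.06,0,0,0,0],[0.06,0,0,0,0]]]'
python3 - <<'E'
from h import *
s=get_state();img=viewer.read_camera("wrist");nearedge(img);print(pose(s))
E
python3 -m handwheel '[[[0.078,0,0,0,0],[0.0854,0,0,0,0],[0.0854,0,0,0,0],[0.0854,0,0,-0.015,0],[0.0854,0,0,-0.025,0],[0.0854,0,0,-0.025,0],[0.0854,-0.017,0,0,0],[0.0854,-0.017,0,0,0],[0.0854,0,0,0,0],[0.0854,0,0,0,0],[0.0854,0,0,0,0]]]'
python3 - <<'E'
from h import *
s=get_state();img=viewer.read_camera("wrist");get("wrist","case_red",s);print(pose(s));nearedge(img)
E
```

```text
time: 31.02
eef_pos: [0.5095, 0.0284, 0.0011]
tcp_rot: [0.001, 1.0, -0.0, 0.002]
contact_force: [0.4, 0.2, 5.5]
opening: 0.788
finger_force: 36.3
time: 31.77
eef_pos: [0.4311, 0.0284, 0.0011]
tcp_rot: [0.001, 1.0, -0.0, 0.002]
contact_force: [-0.9, -0.2, 8.3]
opening: 0.792
finger_force: 36.8
near [[203, 213, 204], [213, 204, 197], [201, 202, 213], [156, 155, 157], [156, 193, 192]]
[ 0.43110927  0.02842223  0.00105008 -0.15786922]
time: 32.73
eef_pos: [0.4623, 0.0289, 0.0633]
tcp_rot: [0.001, 1.0, 0.0, -0.002]
contact_force: [0.2, 0.6, -0.7]
opening: 1.003
finger_force: 0.0
case_red conf 0.90 xy [0.4524 0.0276] yaw -0.1 err 0.055
[ 0.4623192   0.02889284  0.06327906 -0.1182997 ]
near [[288, 289, 287], [291, 290, 292], [307, 298, 306], [266, 258, 265], [246, 245, 247]]
```

```bash

python3 -m handwheel '[[[0.0854,-0.001,0,0.03,0],[0.0854,0,0,0.02,0],[0.0854,0,0,0.01,0],[0.0854,0,0,0.004,0],[0.0854,0,0,0,0],[0.06,0,0,0,0],[0.06,0,0,0,0],[0.06,0,0,0,0],[0.06,0,0,0,0],[0.06,0,0,0,0],[0.06,0,0,0,0]]]' 30
python3 -m handwheel '[[[0.06,0.006,0,0,0],[0.06,0.012,0,0,0],[0.06,0.012,0,0,0],[0.06,0.004,-0.004,0,0],[0.06,0.0015,-0.012,0,0],[0.06,0,0,0,0],[0.06,0,0,0,0]]]'
python3 - <<'E'
from h import *
s=get_state();img=viewer.read_camera("wrist");nearedge(img);print(pose(s));get("wrist","case_red",s)
E
```

```text
time: 33.75
eef_pos: [0.4661, 0.0285, 0.0016]
tcp_rot: [0.001, 1.0, -0.0, 0.001]
contact_force: [-1.0, 0.6, 6.4]
opening: 0.796
finger_force: 35.6
time: 34.33
eef_pos: [0.4298, 0.012, 0.0016]
tcp_rot: [0.001, 1.0, -0.001, 0.001]
contact_force: [-2.0, -2.5, 8.2]
opening: 0.795
finger_force: 36.1
near [[321, 322, 324], [322, 321, 316], [299, 298, 323], [327, 293, 326], [327, 322, 326]]
[ 0.42981327  0.0119842   0.00155206 -0.10988926]
case_red conf 0.72 xy [0.4179 0.0111] yaw 0.3 err 0.062
```

```bash

python3 -m handwheel '[[[0.06,0,-0.01,0,0],[0.06,0,-0.022,0,0],[0.06,0,-0.03,0,0],[0.06,0,-0.034,0,0],[0.06,0,-0.034,0,0],[0.06,0,-0.034,0,0],[0.06,0,-0.034,0,0],[0.06,0,-0.034,0,0],[0.06,0,-0.034,0,0],[0.06,0,-0.034,0,0],[0.06,0,-0.03,0,0],[0.06,0,-0.018,0,0]]]'
python3 -m handwheel '[[[0.06,0,-0.01,0,-1],[0.06,0,0,0,-1],[0.06,0,0,0,0],[0.06,0,0,0,0]]]'
python3 - <<'E'
from h import *
s=get_state();img=viewer.read_camera("wrist");nearedge(img);get("wrist","case_red",s);to(.559,-.346,0,2.1)
E
```

```text
time: 35.43
eef_pos: [0.4288, -0.3379, 0.0016]
tcp_rot: [0.002, 1.0, -0.0, 0.001]
contact_force: [0.2, 6.4, 14.3]
opening: 0.793
finger_force: 36.6
time: 35.77
eef_pos: [0.4292, -0.3471, 0.0017]
tcp_rot: [-0.017, 1.0, -0.002, 0.001]
contact_force: [-0.5, -3.1, 5.2]
opening: 0.793
finger_force: 35.6
near [[311, 321, 324], [311, 322, 310], [299, 298, 300], [293, 327, 292], [321, 322, 324]]
case_red conf 0.82 xy [ 0.4168 -0.3483] yaw 2.2 err 0.060
pose [ 4.2920e-01 -3.4680e-01  1.7000e-03  1.9124e+00] spin -0.19 tool shift mm [-129.7   -4.     1.7]
```

```bash

python3 -m handwheel '[[[0.06,-0.008,-0.002,0,0],[0.06,-0.02,-0.002,0,0],[0.06,-0.026,0,0,-0.1],[0.06,-0.026,0,0,0],[0.06,-0.026,0,0,0],[0.06,-0.016,0,0,0],[0.06,-0.006,0,0,0],[0.06,-0.002,0,0,0],[0.06,0,0,0,0],[0.06,0,0,0,0],[0.06,0,0,0,0]]]'
python3 - <<'E'
from h import *
s=get_state();img=viewer.read_camera("wrist");nearedge(img);get("wrist","case_red",s);to(.559,-.3465,0,2.1)
E
python3 -m handwheel '[[[0.078,0,0,0,0],[0.0854,0,0,0,0],[0.0854,0,0,0,0],[0.0854,0,0,-0.015,0],[0.0854,0,0,-0.03,0],[0.0854,0.02,0,-0.035,0],[0.0854,0.03,0,-0.035,0],[0.0854,0.03,0,-0.035,0],[0.0854,0.01,0,-0.03,0],[0.0854,0,0,0,0],[0.0854,0,0,0,0],[0.0854,0,0,0,0]]]'
python3 - <<'E'
from h import *
s=get_state();img=viewer.read_camera("wrist");cv2.imwrite("pics/w13.png",img)
get("wrist","case_red",s);get("wrist","mat_red",s);dots("wrist",img,s);get("wrist","case_yellow",s);print(pose(s))
E
```

```text
time: 36.78
eef_pos: [0.5592, -0.3448, 0.0016]
tcp_rot: [-0.018, 1.0, -0.0, 0.001]
contact_force: [-0.0, 0.3, 5.1]
opening: 0.792
finger_force: 35.7
near [[321, 326, 309], [326, 309, 322], [324, 299, 298], [327, 326, 328], [326, 325, 327]]
case_red conf 0.64 xy [ 0.5469 -0.3461] yaw 2.3 err 0.061
pose [ 5.5920e-01 -3.4480e-01  1.7000e-03  2.0174e+00] spin -0.08 tool shift mm [ 0.2 -1.7  1.7]
time: 37.88
eef_pos: [0.4743, -0.3476, 0.1739]
tcp_rot: [-0.017, 1.0, -0.0, 0.0]
contact_force: [-0.7, -0.2, -0.4]
opening: 0.998
finger_force: 0.0
case_red conf 0.86 xy [ 0.5472 -0.3459] yaw 2.1 err 0.062
mat_red conf 0.72 xy [ 0.3612 -0.3696] yaw 23.2 err 1.000
dot red [263.8 265.5] 235 -> [ 0.5805 -0.3326]
case_yellow conf 0.57 xy [ 0.5389 -0.1061] yaw 2.0 err 0.098
[ 0.47432335 -0.3475615   0.17386073  1.96570898]
```

```bash

python3 -m handwheel '[[[0.0854,0,0.02,0,1.4],[0.0854,0,0.036,0,0],[0.0854,0,0.036,0,0],[0.0854,0,0.036,0,0],[0.0854,0,0.036,0,0],[0.0854,0,0.036,0,0],[0.0854,0,0.036,0,0],[0.0854,0,0.036,0,0],[0.0854,0,0.036,0,0],[0.0854,0,0.036,0,0],[0.0854,0,0.036,0,0],[0.0854,0,0.036,0,0]]]'
python3 -m handwheel '[[[0.0854,0,0.036,0,0],[0.0854,0,0.036,0,0],[0.0854,0,0.036,0,0],[0.0854,-0.002,0.036,0,0],[0.0854,-0.006,0.036,0,0],[0.0854,-0.006,0.036,0,0],[0.0854,-0.006,0.036,0,0],[0.0854,-0.006,0.036,0,0],[0.0854,-0.006,0.036,0,0],[0.0854,-0.006,0.036,0,0],[0.0854,0,0.025,0.02,0],[0.0854,0,0.005,0.02,0]]]'
python3 -m handwheel '[[[0.0854,0,0,0.01,0],[0.0854,0,0,0,0],[0.0854,0,0,0,0],[0.0854,0,0,0,0]]]'
python3 - <<'E'
from h import *
s=get_state();img=viewer.read_camera("wrist");cv2.imwrite("pics/w14.png",img)
get("wrist","case_blue",s);dots("wrist",img,s);to(.513,.462,0,.6)
E
```

```text
time: 39.08
eef_pos: [0.4691, 0.0702, 0.1727]
tcp_rot: [-0.005, 1.0, 0.0, -0.001]
contact_force: [0.8, 0.3, 0.8]
opening: 1.001
finger_force: 0.0
time: 40.08
eef_pos: [0.504, 0.4634, 0.1335]
tcp_rot: [-0.007, 1.0, 0.001, 0.001]
contact_force: [-0.2, -0.9, -0.7]
opening: 1.001
finger_force: 0.0
time: 40.42
eef_pos: [0.5045, 0.458, 0.1244]
tcp_rot: [-0.005, 1.0, 0.0, 0.0]
contact_force: [1.1, 0.2, 0.7]
opening: 0.999
finger_force: 0.0
case_blue conf 0.63 xy [0.5378 0.4626] yaw 0.2 err 0.068
dot blue [246.9 260.9] 296 -> [0.5741 0.4514]
pose [0.505  0.4583 0.1255 0.5111] spin -0.09 tool shift mm [ -8.    3.7 125.5]
```

View pics/w14.png

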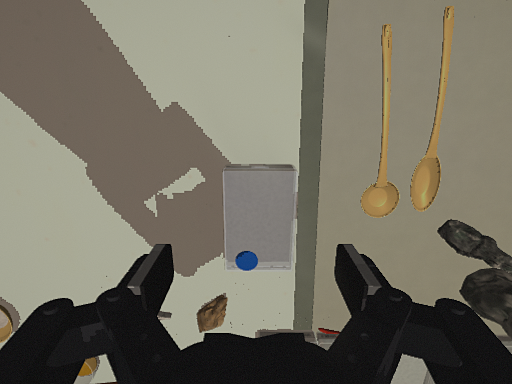

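The blue case is at (259,218), sticker at (247,261), with a dark strip beside it at columns 303 to 325. I'll work out that strip's height from two views.

```bash

python3 - <<'E'
from h import *
def st(x,y,z): return dict(eef_pos=[x,y,z],tcp_rot=[0,1,0,0])
V=[("w14",st(.505,.4583,.1255)),("w4",st(.5405,.335,.0987)),("w1",st(.4378,.3555,.3316))]
for n,s in V:
    img=cv2.imread(f"pics/{n}.png")
    for X in(.45,.48,.50):
        P=np.c_[np.full(81,X),np.linspace(.49,.57,81),np.zeros(81)]
        q=np.round(proj("wrist",P,s)).astype(int); ok=(q[:,0]<512)&(q[:,1]<384)&(q[:,1]>=0)
        g=[int(img[v,u].sum()/3) for u,v in q[ok]]
        d=np.abs(np.diff(g)); i=np.argsort(-d)[:4]; print(n,X,"edges y(z=0):",sorted((round(.49+.001*k,3),int(g[k]),int(g[k+1])) for k in i))
E
```

```text
w14 0.45 edges y(z=0): [(np.float64(0.499), 166, 175), (np.float64(0.5), 175, 107), (np.float64(0.501), 107, 84), (np.float64(0.52), 85, 129)]
w14 0.48 edges y(z=0): [(np.float64(0.5), 166, 85), (np.float64(0.502), 80, 89), (np.float64(0.521), 84, 92), (np.float64(0.522), 92, 129)]
w14 0.5 edges y(z=0): [(np.float64(0.497), 129, 138), (np.float64(0.499), 143, 175), (np.float64(0.5), 175, 92), (np.float64(0.522), 93, 129)]
w4 0.45 edges y(z=0): [(np.float64(0.498), 163, 59), (np.float64(0.5), 48, 80), (np.float64(0.519), 58, 90), (np.float64(0.52), 90, 125)]
w4 0.48 edges y(z=0): [(np.float64(0.498), 159, 173), (np.float64(0.499), 173, 68), (np.float64(0.52), 84, 30), (np.float64(0.521), 30, 124)]
w4 0.5 edges y(z=0): [(np.float64(0.507), 134, 159), (np.float64(0.516), 177, 98), (np.float64(0.521), 90, 29), (np.float64(0.522), 29, 126)]
w1 0.45 edges y(z=0): [(np.float64(0.499), 156, 168), (np.float64(0.501), 168, 93), (np.float64(0.503), 93, 76), (np.float64(0.521), 76, 119)]
w1 0.48 edges y(z=0): [(np.float64(0.502), 155, 94), (np.float64(0.504), 94, 80), (np.float64(0.521), 79, 107), (np.float64(0.523), 107, 122)]
w1 0.5 edges y(z=0): [(np.float64(0.504), 137, 167), (np.float64(0.506), 167, 96), (np.float64(0.507), 96, 77), (np.float64(0.523), 72, 119)]
```

```bash

python3 -m handwheel '[[[0.0854,-0.009,0.0045,0.025,0],[0.0854,0,0,0.035,0],[0.0854,0,0,0.035,0],[0.0854,0,0,0.02,0],[0.0854,0,0,0.008,0],[0.0854,0,0,0.003,0],[0.0854,0,0,0,0],[0.06,0,0,0,0],[0.06,0,0,0,0],[0.06,0,0,0,0],[0.06,0,0,0,0],[0.06,0,0,0,0]]]' 30
python3 - <<'E'
from h import *
s=get_state();img=viewer.read_camera("wrist");nearedge(img);print(pose(s))
E
python3 -m handwheel '[[[0.06,0.006,0,0,0],[0.06,0.014,0,0,0],[0.06,0.014,0,0,0],[0.06,0.006,-0.01,0,0.5],[0.06,0,-0.022,0,0],[0.06,0,-0.03,0,0],[0.06,0,-0.034,0,0],[0.06,0,-0.034,0,0],[0.06,0,-0.034,0,0],[0.06,0,-0.034,0,0],[0.06,0,-0.034,0,0],[0.06,0,-0.034,0,0]]]'
python3 -m handwheel '[[[0.06,0,-0.034,0,0],[0.06,0,-0.034,0,0],[0.06,0,-0.034,0,0],[0.06,0,-0.026,0,0],[0.06,0,-0.014,0,0],[0.06,0,0,0,0],[0.06,0,0,0,0]]]'
python3 - <<'E'
from h import *
s=get_state();img=viewer.read_camera("wrist");nearedge(img);to(.508,.0515,0,0)
E
```

```text
time: 41.52
eef_pos: [0.5147, 0.4643, 0.0008]
tcp_rot: [-0.005, 1.0, 0.001, 0.002]
contact_force: [-1.2, -0.2, 6.3]
opening: 0.796
finger_force: 36.5
near [[205, 204, 214], [205, 214, 206], [193, 194, 203], [196, 195, 194], [196, 195, 197]]
[0.51473649 0.46430844 0.00079505 0.57094924]
time: 42.57
eef_pos: [0.4759, 0.1971, 0.0008]
tcp_rot: [-0.001, 1.0, 0.002, 0.004]
contact_force: [1.0, 4.8, 9.1]
opening: 0.79
finger_force: 36.9
time: 43.15
eef_pos: [0.4766, 0.0528, 0.0008]
tcp_rot: [0.0, 1.0, -0.001, 0.003]
contact_force: [-0.2, -6.6, 11.5]
opening: 0.792
finger_force: 37.2
near [[205, 214, 204], [205, 214, 206], [203, 202, 208], [196, 206, 195], [196, 195, 206]]
pose [0.4766 0.053  0.0008 0.0359] spin 0.04 tool shift mm [-31.4  -1.5   0.8]
```

```bash

python3 -m handwheel '[[[0.06,-0.006,-0.0015,0,0],[0.06,-0.01,0,0,0],[0.06,-0.01,0,0,0],[0.06,-0.005,0,0,0],[0.06,-0.002,0,0,0],[0.06,0,0,0,0],[0.06,0,0,0,0]]]'
python3 - <<'E'
from h import *
s=get_state();img=viewer.read_camera("wrist");nearedge(img);to(.508,.0515,0,0)
E
python3 -m handwheel '[[[0.078,0,0,0,0],[0.0854,0,0,0,0],[0.0854,0,0,0,0],[0.0854,0,0,-0.015,0],[0.0854,0,0,-0.03,0],[0.0854,0,0,-0.035,0],[0.0854,0,0,-0.035,0],[0.0854,0,0,-0.035,0],[0.0854,0,0,0,0],[0.0854,0,0,0,0],[0.0854,0,0,0,0]]]'
python3 - <<'E'
from h import *
s=get_state();img=viewer.read_camera("wrist");get("wrist","case_blue",s);to(.5685,.0395,.08,0)
cv2.imwrite("pics/w15.png",img)
hsv=cv2.cvtColor(img,cv2.COLOR_BGR2HSV); m=(abs(hsv[...,0].astype(int)-112)<12)&(hsv[...,1]>120)&(hsv[...,2]>60); m[:200]=0; m[265:]=0; m[:,:220]=0; m[:,300:]=0
y,x=np.where(m); print("blue px",len(x),x.min(),x.max(),y.min(),y.max())
g=img.max(2)[250:264,:]; 
for v in(254,258,262): print(v,[int(t) for t in img.max(2)[v,225:285]])
E
```

```text
time: 43.78
eef_pos: [0.5062, 0.0534, 0.0004]
tcp_rot: [-0.001, 1.0, -0.0, -0.001]
contact_force: [-8.6, -0.3, 20.2]
opening: 0.786
finger_force: 37.4
near [[204, 213, 205], [205, 213, 204], [202, 201, 207], [205, 195, 196], [195, 194, 196]]
pose [5.062e-01 5.330e-02 4.000e-04 1.487e-01] spin 0.15 tool shift mm [-1.8 -1.8  0.4]
time: 44.75
eef_pos: [0.5057, 0.0534, 0.1468]
tcp_rot: [-0.001, 1.0, 0.0, -0.001]
contact_force: [-0.6, -0.1, -0.0]
opening: 1.002
finger_force: 0.0
case_blue conf 0.61 xy [0.5299 0.0525] yaw 0.1 err 0.130
pose [0.505  0.0535 0.1454 0.0753] spin 0.08 tool shift mm [-63.5 -14.   65.4]
blue px 116 232 252 232 242
254 [61, 46, 52, 50, 32, 18, 14, 16, 16, 14, 17, 16, 18, 17, 21, 19, 14, 17, 17, 15, 15, 17, 15, 18, 50, 54, 52, 52, 50, 35, 87, 164, 167, 162, 161, 161, 162, 162, 162, 160, 160, 161, 162, 162, 162, 161, 161, 161, 161, 161, 162, 161, 160, 160, 160, 161, 159, 160, 159, 161]
258 [83, 34, 16, 11, 21, 21, 21, 24, 20, 16, 16, 20, 18, 20, 20, 19, 21, 19, 14, 20, 22, 23, 21, 20, 21, 13, 14, 38, 49, 35, 135, 166, 164, 162, 163, 162, 161, 161, 163, 161, 161, 162, 161, 162, 161, 163, 161, 161, 161, 161, 162, 161, 161, 160, 161, 161, 161, 160, 160, 161]
262 [84, 17, 16, 18, 22, 16, 21, 18, 23, 15, 14, 19, 19, 22, 21, 16, 22, 22, 20, 16, 19, 17, 22, 16, 16, 22, 15, 10, 3, 177, 175, 171, 168, 171, 170, 166, 166, 163, 166, 169, 111, 97, 99, 102, 79, 76, 55, 50, 53, 35, 41, 74, 152, 166, 162, 162, 162, 161, 160, 159]
```

```bash

python3 -m handwheel '[[[0,-0.03,-0.007,0,0],[0,-0.0325,-0.0065,0,0],[0,0,0,0.025,0],[0,0,0,0.025,0],[0,0,0,0.016,0],[0,0,0,0,0],[0,0,0,0,0],[0,0,0,0.008,0],[0,0,0,0.004,0],[0,0,0,0.004,0],[0,0,0,0.003,0],[0,0,0,0,0]]]'
python3 -m handwheel '[[[0,0,0,0.002,0],[0,0,0,0.002,0],[0,0,0,0.001,0],[0,0,0,0,0],[0,0,0,0,0]]]'
```

```text
time: 45.85
eef_pos: [0.5697, 0.0398, 0.0634]
tcp_rot: [-0.001, 1.0, -0.0, 0.001]
contact_force: [-0.7, -0.6, 4.9]
opening: 0.0
finger_force: 2.1
time: 46.27
eef_pos: [0.5699, 0.0398, 0.0619]
tcp_rot: [-0.001, 1.0, -0.0, -0.0]
contact_force: [-8.4, 0.5, 20.4]
opening: -0.002
finger_force: 10.1
```

Fully down. Next I'll regrip blue, pull it into the lane, and regrip it farther forward.

```bash

python3 -m handwheel '[[[0,0,0,-0.02,0],[0,0,0,-0.035,0],[0,0,0,-0.035,0],[0.0854,0.031,0.007,0,0],[0.0854,0.031,0.0065,0,0],[0.0854,0,0,0,0],[0.0854,0,0,0,0],[0.0854,0,0,0,0],[0.0854,0,0,0,0],[0.0854,0,0,0,0]]]'
python3 - <<'E'
from h import *
s=get_state();img=viewer.read_camera("wrist");to(.508,.0535,0,0);get("wrist","case_blue",s);get("wrist","case_yellow",s)
E
python3 -m handwheel '[[[0.0854,0,0,0.03,0],[0.0854,0,0,0.035,0],[0.0854,0,0,0.035,0],[0.0854,0,0,0.03,0],[0.0854,0,0,0.014,0],[0.0854,0,0,0.004,0],[0.0854,0,0,0,0],[0.06,0,0,0,0],[0.06,0,0,0,0],[0.06,0,0,0,0],[0.06,0,0,0,0],[0.06,0,0,0,0]]]' 30
```

```text
time: 47.1
eef_pos: [0.5081, 0.053, 0.1478]
tcp_rot: [-0.0, 1.0, -0.0, 0.0]
contact_force: [-0.2, 0.3, 0.1]
opening: 0.974
finger_force: 0.0
pose [0.5079 0.053  0.1477 0.0569] spin 0.06 tool shift mm [-1.000e-01  5.000e-01  1.477e+02]
case_blue conf 0.91 xy [0.5299 0.0522] yaw 0.1 err 0.141
case_yellow conf 0.70 xy [ 0.5387 -0.1051] yaw 0.8 err 0.075
time: 48.25
eef_pos: [0.5086, 0.0531, 0.0014]
tcp_rot: [-0.001, 1.0, -0.0, 0.002]
contact_force: [-1.0, 0.4, 5.6]
opening: 0.796
finger_force: 36.5
```

```bash

python3 -m handwheel '[[[0.06,0.006,0,0,0],[0.06,0.012,0,0,0],[0.06,0.018,0,0,0],[0.06,0.018,0,0,0],[0.06,0.014,0,0,0],[0.06,0.008,0,0,0],[0.06,0.001,0,0,0],[0.06,0,0,0,0],[0.06,0,0,0,0]]]'
python3 - <<'E'
from h import *
s=get_state();img=viewer.read_camera("wrist");nearedge(img)
E
python3 -m handwheel '[[[0.078,0,0,0,0],[0.0854,0,0,0,0],[0.0854,0,0,0,0],[0.0854,0,0,-0.015,0],[0.0854,0,0,-0.025,0],[0.0854,0,0,-0.025,0],[0.0854,-0.017,0,0,0],[0.0854,-0.017,0,0,0],[0.0854,0,0,0,0],[0.0854,0,0,0,0],[0.0854,0,0,0,0]]]'
python3 - <<'E'
from h import *
s=get_state();img=viewer.read_camera("wrist");get("wrist","case_blue",s);print(pose(s))
E
python3 -m handwheel '[[[0.0854,0,0,0.03,0],[0.0854,0,0,0.02,0],[0.0854,0,0,0.01,0],[0.0854,0,0,0.004,0],[0.0854,0,0,0,0],[0.06,0,0,0,0],[0.06,0,0,0,0],[0.06,0,0,0,0],[0.06,0,0,0,0],[0.06,0,0,0,0],[0.06,0,0,0,0]]]' 30
python3 - <<'E'
from h import *
s=get_state();img=viewer.read_camera("wrist");nearedge(img);print(pose(s));get("wrist","case_blue",s)
E
```

```text
time: 49.0
eef_pos: [0.4313, 0.053, 0.0014]
tcp_rot: [-0.0, 1.0, -0.0, 0.002]
contact_force: [-1.5, 0.3, 9.1]
opening: 0.792
finger_force: 37.0
near [[200, 208, 209], [200, 208, 201], [197, 198, 203], [151, 150, 152], [191, 190, 155]]
time: 49.97
eef_pos: [0.4623, 0.0534, 0.0635]
tcp_rot: [-0.001, 1.0, 0.0, -0.002]
contact_force: [-1.2, 0.5, -0.2]
opening: 1.0
finger_force: 0.0
case_blue conf 0.70 xy [0.4509 0.0524] yaw 0.3 err 0.079
[0.46229959 0.05340406 0.0634916  0.0798992 ]
time: 50.98
eef_pos: [0.4652, 0.0531, 0.0019]
tcp_rot: [-0.001, 1.0, -0.0, 0.001]
contact_force: [-0.8, 0.3, 6.9]
opening: 0.794
finger_force: 35.8
near [[320, 323, 326], [294, 329, 293], [318, 319, 316], [318, 320, 323], [326, 320, 327]]
[0.46517634 0.05312488 0.00190026 0.07671026]
case_blue conf 0.89 xy [0.4517 0.0522] yaw 0.1 err 0.066
```

```bash

python3 -m handwheel '[[[0.06,0.006,0,0,0],[0.06,0.012,0,0,0],[0.06,0.012,0,0,0],[0.06,0.005,-0.006,0,0],[0.06,0,-0.018,0,0],[0.06,0,-0.03,0,0],[0.06,0,-0.034,0,0],[0.06,0,-0.034,0,0],[0.06,0,-0.034,0,0],[0.06,0,-0.034,0,0],[0.06,0,-0.034,0,0],[0.06,0,-0.03,0,0]]]'
python3 -m handwheel '[[[0.06,0,-0.016,0,-1.3],[0.06,0,-0.006,0,-1.4],[0.06,0,0,0,-1.4],[0.06,0,0,0,0],[0.06,0,0,0,0],[0.06,0,0,0,0]]]'
python3 - <<'E'
from h import *
s=get_state();img=viewer.read_camera("wrist");print(pose(s))
for c,p,e in get("wrist","case_blue",s)[:1]:
    a=np.radians(4.1);d=np.array([.5598,-.2163])-p[:2]; print("shift",-(np.cos(a)*d[0]+np.sin(a)*d[1]),-np.sin(a)*d[0]+np.cos(a)*d[1])
E
```

```text
time: 52.08
eef_pos: [0.4296, -0.2022, 0.0018]
tcp_rot: [0.0, 1.0, 0.0, 0.001]
contact_force: [0.0, 5.3, 10.4]
opening: 0.789
finger_force: 36.4
time: 52.58
eef_pos: [0.4304, -0.2246, 0.002]
tcp_rot: [-0.037, 0.999, -0.002, 0.001]
contact_force: [0.4, -3.4, 5.2]
opening: 0.794
finger_force: 35.7
[ 4.30388206e-01 -2.24567374e-01  1.99691645e-03  4.20038046e+00]
case_blue conf 0.83 xy [ 0.4173 -0.2264] yaw 4.9 err 0.067
shift -0.14288308536273872 -0.00012080748947578511
```

```bash

python3 -m handwheel '[[[0.06,-0.008,-0.001,0,0],[0.06,-0.02,-0.0005,0,0],[0.06,-0.028,0,0,0],[0.06,-0.028,0,0,0],[0.06,-0.028,0,0,0],[0.06,-0.02,0,0,0],[0.06,-0.009,0,0,0],[0.06,-0.0035,0,0,0],[0.06,0,0,0,0],[0.06,0,0,0,0],[0.06,0,0,0,0]]]'
python3 - <<'E'
from h import *
s=get_state();img=viewer.read_camera("wrist");print(pose(s));get("wrist","case_blue",s)
E
python3 -m handwheel '[[[0.078,0,0,0,0],[0.0854,0,0,0,0],[0.0854,0,0,0,0],[0.0854,0,0,-0.015,0],[0.0854,0,0,-0.025,0],[0.0854,0.03,0,-0.025,0],[0.0854,0.036,0,-0.03,0],[0.0854,0.03,0,-0.04,0],[0.0854,0,0,-0.04,0],[0.0854,0,0,-0.04,0],[0.0854,0,0,0,0],[0.0854,0,0,0,0]]]'
python3 -m handwheel '[[[0.0854,0,0,0,0],[0.0854,0,0,0,0]]]'
python3 - <<'E'
from h import *
s=get_state();img=viewer.read_camera("wrist");cv2.imwrite("pics/w16.png",img);print(pose(s))
for c in DOT: get("wrist","case_"+c,s)
dots("wrist",img,s)
M=dict(yellow=(.5386,-.1063,1.5),red=(.5471,-.3477,2.2),blue=(.5598,-.2163,4.1))
for c,(x,y,a) in M.items():
    a=np.radians(a);u,v=np.array(DOT[c])/1e3
    print(c,"want dot",round(x+u*np.cos(a)-v*np.sin(a),4),round(y+u*np.sin(a)+v*np.cos(a),4))
E
```

```text
time: 53.6
eef_pos: [0.5741, -0.214, 0.0019]
tcp_rot: [-0.037, 0.999, -0.0, 0.001]
contact_force: [-0.3, -0.5, 5.8]
opening: 0.788
finger_force: 36.2
[ 5.74108356e-01 -2.13986868e-01  1.86759645e-03  4.19219531e+00]
case_blue conf 0.78 xy [ 0.5608 -0.2157] yaw 4.2 err 0.074
time: 54.7
eef_pos: [0.4881, -0.2211, 0.2089]
tcp_rot: [-0.036, 0.999, -0.002, 0.003]
contact_force: [-0.6, 0.5, -0.9]
opening: 1.004
finger_force: 0.0
time: 54.87
eef_pos: [0.4859, -0.2194, 0.2034]
tcp_rot: [-0.036, 0.999, 0.001, -0.002]
contact_force: [0.3, -0.1, -0.6]
opening: 0.997
finger_force: 0.0
[ 0.48588448 -0.21936153  0.20336791  4.17753596]
case_yellow conf 0.96 xy [ 0.5381 -0.1054] yaw 1.2 err 0.118
case_red conf 0.83 xy [ 0.5465 -0.3459] yaw 1.2 err 0.124
case_red conf 0.16 xy [ 0.6185 -0.0155] yaw 21.0 err 1.000
case_blue conf 0.73 xy [ 0.5805 -0.1783] yaw 4.2 err 0.073
dot red [158.2 238.1] 185 -> [ 0.5795 -0.3327]
dot blue [271.1 271. ] 169 -> [ 0.6169 -0.1871]
yellow want dot 0.5766 -0.1053
red want dot 0.5826 -0.3343
blue want dot 0.5986 -0.2256
```

View pics/w16.png

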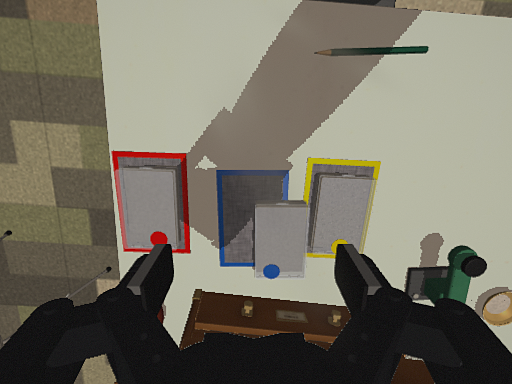

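The blue case was knocked aside after release. It now lies at (280,240), half off its mat, with about 5 mm between it and yellow at (340,215). Red at (155,205) is fine. A finger won't fit in that gap, so I'll move yellow aside by its free near end, fix blue, then put yellow back.

```bash

python3 -m handwheel '[[[0.0854,0,0,0,2.8],[0.0854,-0.005,0.036,0,0],[0.0854,-0.005,0.036,0,0],[0.0854,-0.0058,0.0317,0.01,0],[0.0854,0,0.01,0.03,0],[0.0854,0,0,0.03,0],[0.0854,0,0,0.03,0],[0.0854,0,0,0.02,0],[0.0854,0,0,0,0],[0.0854,0,0,0,0],[0.0854,0,0,0,0]]]'
python3 - <<'E'
from h import *
s=get_state();img=viewer.read_camera("wrist");dots("wrist",img,s);get("wrist","case_yellow",s);get("wrist","case_blue",s);to(.499,-.1055,0,1.4)
E
```

```text
time: 55.98
eef_pos: [0.5009, -0.1065, 0.0868]
tcp_rot: [-0.012, 1.0, -0.0, 0.001]
contact_force: [-0.1, -0.3, 0.3]
opening: 1.003
finger_force: 0.0
case_yellow conf 0.76 xy [ 0.5396 -0.1049] yaw 1.3 err 0.062
case_blue conf 0.97 xy [ 0.5724 -0.1663] yaw 22.4 err 0.587
pose [ 0.5014 -0.1068  0.0877  1.3651] spin -0.03 tool shift mm [ 2.4  1.3 87.7]
```

```bash

python3 -m handwheel '[[[0.0854,0.003,0.0012,0.03,0],[0.0854,0,0,0.03,0],[0.0854,0,0,0.016,0],[0.0854,0,0,0.009,0],[0.0854,0,0,0.003,0],[0.0854,0,0,0,0]]]'
python3 -m handwheel '[[[0.06,0,0,0,0],[0.06,0,0,0,0],[0.06,0,0,0,0],[0.06,0,0,0,0],[0.06,0,0,0,0],[0.06,0,0,0,0]]]' 30
python3 - <<'E'
from h import *
s=get_state();img=viewer.read_camera("wrist");nearedge(img);print(pose(s))
E
```

```text
time: 56.63
eef_pos: [0.4975, -0.1052, -0.0019]
tcp_rot: [-0.012, 1.0, -0.0, 0.0]
contact_force: [-0.2, -0.1, -0.6]
opening: 1.0
finger_force: 0.0
time: 57.13
eef_pos: [0.4986, -0.1057, -0.0005]
tcp_rot: [-0.012, 1.0, -0.001, 0.002]
contact_force: [-0.0, 0.3, 6.7]
opening: 0.794
finger_force: 35.3
near [[239, 250, 242], [250, 239, 242], [237, 236, 242], [250, 208, 249], [208, 250, 249]]
[ 4.98572554e-01 -1.05650014e-01 -4.86622012e-04  1.37435058e+00]
```

```bash

python3 -m handwheel '[[[0.06,0,0.005,0,0],[0.06,0,0.012,0,0],[0.06,0,0.014,0,0],[0.06,0,0.01,0,0],[0.06,0,0.004,0,0],[0.06,0,0,0,0],[0.06,0,0,0,0],[0.078,0,0,0,0],[0.0854,0,0,0,0],[0.0854,0,0,0,0],[0.0854,0,0,-0.015,0],[0.0854,0,0,-0.03,0]]]'
python3 -m handwheel '[[[0.0854,0,0,-0.035,0],[0.0854,0,-0.02,-0.03,0],[0.0854,-0.01,-0.036,-0.02,-2.8],[0.0854,-0.01,-0.036,0,0],[0.0854,-0.01,-0.02,0,0],[0.0854,0,0,0,0],[0.0854,0,0,0,0],[0.0854,0,0,0,0]]]'
python3 - <<'E'
from h import *
s=get_state();img=viewer.read_camera("wrist");dots("wrist",img,s);get("wrist","case_yellow",s);get("wrist","case_blue",s);get("wrist","case_red",s);to(.556,-.179,0,4.2)
E
```

```text
time: 58.18
eef_pos: [0.4917, -0.0586, 0.0388]
tcp_rot: [-0.012, 1.0, 0.002, -0.005]
contact_force: [-0.5, 0.1, -0.3]
opening: 1.003
finger_force: 0.0
time: 58.85
eef_pos: [0.5299, -0.1685, 0.1261]
tcp_rot: [-0.036, 0.999, 0.001, -0.001]
contact_force: [0.1, 0.1, -0.3]
opening: 0.999
finger_force: 0.0
dot yellow [366.1 244.3] 363 -> [ 0.5741 -0.0579]
dot red [ 76.4 231.5] 382 -> [ 0.5804 -0.3324]
case_yellow conf 0.58 xy [ 0.5385 -0.0595] yaw 2.5 err 0.123
case_blue conf 0.94 xy [ 0.5812 -0.1779] yaw 4.1 err 0.076
case_blue conf 0.20 xy [ 0.5227 -0.1187] yaw 1.5 err 0.419
case_red conf 0.80 xy [ 0.5467 -0.3454] yaw 2.3 err 0.083
pose [ 0.5305 -0.1683  0.1268  4.2458] spin 0.05 tool shift mm [-24.7 -12.6 126.8]
```

```bash

python3 -m handwheel '[[[0.0854,-0.0226,-0.013,0.02,0],[0.0854,0,0,0.035,0],[0.0854,0,0,0.035,0],[0.0854,0,0,0.022,0],[0.0854,0,0,0.01,0],[0.0854,0,0,0.004,0],[0.0854,0,0,0,0]]]'
python3 -m handwheel '[[[0.06,0,0,0,0],[0.06,0,0,0,0],[0.06,0,0,0,0],[0.06,0,0,0,0],[0.06,0,0,0,0],[0.06,0,0,0,0]]]' 30
python3 - <<'E'
from h import *
s=get_state();img=viewer.read_camera("wrist");nearedge(img);print(pose(s))
E
```

```text
time: 59.63
eef_pos: [0.5544, -0.1803, 0.001]
tcp_rot: [-0.037, 0.999, 0.0, -0.0]
contact_force: [0.1, -0.4, 0.6]
opening: 1.001
finger_force: 0.0
time: 60.13
eef_pos: [0.5562, -0.1816, 0.0037]
tcp_rot: [-0.036, 0.999, -0.001, 0.002]
contact_force: [-0.5, 0.5, 6.2]
opening: 0.792
finger_force: 36.1
near [[207, 216, 208], [207, 215, 216], [204, 209, 203], [197, 206, 196], [206, 196, 215]]
[ 5.56227686e-01 -1.81579455e-01  3.66263356e-03  4.17651860e+00]
```

```bash

python3 -m handwheel '[[[0.06,0.004,-0.004,0,0],[0.06,0.008,-0.009,0,0],[0.06,0.007,-0.011,0,0],[0.06,0.003,-0.008,0,0],[0.06,0,-0.003,0,0],[0.06,0,0,0,0],[0.06,0,0,0,0],[0.06,0,0,0,0]]]'
python3 - <<'E'
from h import *
s=get_state();img=viewer.read_camera("wrist");nearedge(img);to(.537,-.218,0,4.1)
E
```

```text
time: 60.85
eef_pos: [0.5364, -0.2187, 0.0037]
tcp_rot: [-0.036, 0.999, -0.001, 0.001]
contact_force: [-2.1, -0.6, 8.6]
opening: 0.787
finger_force: 36.1
near [[163, 164, 207], [163, 164, 207], [204, 163, 209], [164, 163, 206], [164, 163, 206]]
pose [ 5.3640e-01 -2.1870e-01  3.6000e-03  4.1361e+00] spin 0.04 tool shift mm [-0.7  0.6  3.6]
```

```bash

python3 -m handwheel '[[[0.078,0,0,0,0],[0.0854,0,0,0,0],[0.0854,0,0,0,0],[0.0854,0,0,-0.015,0],[0.0854,0,0,-0.03,0],[0.0854,0.01,0,-0.03,0],[0.0854,0.02,0,-0.035,0],[0.0854,0.02,0,-0.04,0],[0.0854,0,0,-0.02,0],[0.0854,0,0,0,0],[0.0854,0,0,0,0],[0.0854,0,0,0,0]]]'
python3 - <<'E'
from h import *
s=get_state();img=viewer.read_camera("wrist");dots("wrist",img,s)
for c in DOT: get("wrist","case_"+c,s)
cv2.imwrite("pics/w17.png",img);print(pose(s))
E
```

```text
time: 61.9
eef_pos: [0.486, -0.2203, 0.1672]
tcp_rot: [-0.036, 0.999, 0.001, -0.001]
contact_force: [-0.3, -0.2, -0.8]
opening: 1.002
finger_force: 0.0
dot yellow [389.5 263.7] 247 -> [ 0.5739 -0.0578]
dot red [145.9 249.6] 97 -> [ 0.5759 -0.336 ]
dot blue [242.2 272.7] 236 -> [ 0.5981 -0.2258]
case_yellow conf 0.61 xy [ 0.5381 -0.0593] yaw 1.9 err 0.154
case_red conf 0.86 xy [ 0.5464 -0.3457] yaw 1.3 err 0.203
case_red conf 0.38 xy [0.6638 0.1226] yaw 0.0 err 5.581
case_blue conf 0.84 xy [ 0.5617 -0.2171] yaw 5.5 err 0.079
[ 0.48600037 -0.22033356  0.16717406  4.1809332 ]
```

```bash

python3 -m handwheel '[[[0.0854,0,0,0,2.8],[0.0854,-0.008,0.036,0,0],[0.0854,-0.008,0.036,0,0],[0.0854,-0.008,0.036,0,0],[0.0854,-0.006,0.036,0,0],[0.0854,0,0.016,0.03,0],[0.0854,0,0,0.03,0],[0.0854,0,0,0.03,0],[0.0854,0,0,0,0],[0.0854,0,0,0,0]]]'
python3 - <<'E'
from h import *
s=get_state();img=viewer.read_camera("wrist");dots("wrist",img,s);get("wrist","case_yellow",s);to(.512,-.059,0,1.4)
E
```

```text
time: 62.93
eef_pos: [0.511, -0.0594, 0.0763]
tcp_rot: [-0.012, 1.0, 0.001, -0.003]
contact_force: [0.4, -0.7, 1.3]
opening: 1.005
finger_force: 0.0
case_yellow conf 0.89 xy [ 0.5384 -0.0588] yaw 1.7 err 0.069
pose [ 0.5139 -0.0607  0.0799  1.3569] spin -0.04 tool shift mm [ 1.8  1.8 79.9]
```

```bash

python3 -m handwheel '[[[0.0854,0.001,0.0012,0.03,0],[0.0854,0,0,0.025,0],[0.0854,0,0,0.014,0],[0.0854,0,0,0.007,0],[0.0854,0,0,0.003,0],[0.0854,0,0,0,0],[0.06,0,0,0,0],[0.06,0,0,0,0],[0.06,0,0,0,0],[0.06,0,0,0,0],[0.06,0,0,0,0],[0.06,0,0,0,0]]]' 30
python3 - <<'E'
from h import *
s=get_state();img=viewer.read_camera("wrist");nearedge(img);print(pose(s))
E
python3 -m handwheel '[[[0.06,0,-0.005,0,0],[0.06,-0.0014,-0.011,0,0],[0.06,0,-0.013,0,0],[0.06,0,-0.011,0,0],[0.06,0,-0.0055,0,0],[0.06,0,-0.002,0,0],[0.06,0,0,0,0],[0.06,0,0,0,0],[0.06,0,0,0,0]]]'
python3 - <<'E'
from h import *
s=get_state();img=viewer.read_camera("wrist");nearedge(img);print(pose(s))
E
```

```text
time: 64.03
eef_pos: [0.5134, -0.0596, 0.0015]
tcp_rot: [-0.012, 1.0, -0.001, 0.002]
contact_force: [-1.0, -0.8, 6.3]
opening: 0.788
finger_force: 35.4
near [[208, 209, 218], [208, 209, 178], [206, 205, 211], [208, 217, 211], [208, 217, 207]]
[ 0.51343292 -0.05963175  0.00149562  1.37855458]
time: 64.83
eef_pos: [0.5161, -0.1073, 0.0015]
tcp_rot: [-0.012, 1.0, -0.001, 0.002]
contact_force: [-0.8, -0.1, 5.6]
opening: 0.793
finger_force: 35.3
near [[208, 209, 217], [208, 209, 217], [206, 205, 211], [208, 217, 175], [208, 217, 176]]
[ 0.51607751 -0.10733728  0.00150815  1.33626076]
```

Now release, then measure every case against its mat.

```bash

python3 -m handwheel '[[[0.078,0,0,0,0],[0.0854,0,0,0,0],[0.0854,0,0,0,0],[0.0854,0,0,-0.015,0],[0.0854,0,0,-0.03,0],[0.0854,0.01,0,-0.03,0],[0.0854,0.02,-0.02,-0.035,0],[0.0854,0.02,-0.036,-0.04,0],[0.0854,0,-0.036,-0.04,0],[0.0854,0,-0.03,-0.04,0],[0.0854,0,0,-0.02,0],[0.0854,0,0,0,0]]]'
python3 -m handwheel '[[[0.0854,0,0,0,0],[0.0854,0,0,0,0],[0.0854,0,0,0,0]]]'
python3 - <<'E'
from h import *
s=get_state();img=viewer.read_camera("wrist");dots("wrist",img,s);cv2.imwrite("pics/w18.png",img);print(pose(s))
for c in DOT: get("wrist","case_"+c,s)
# mats from their coloured edges: fit frame silhouette = hull of mat-colour pixels (minus sticker)
hsv=cv2.cvtColor(img,cv2.COLOR_BGR2HSV);h,sa,v=[t.astype(int) for t in cv2.split(hsv)]
C=dict(yellow=abs(h-28)<7,red=(h<6)|(h>174),blue=abs(h-110)<12)
M=dict(yellow=(.5386,-.1063,.026),red=(.5471,-.3477,.038),blue=(.5598,-.2163,.072))
for c,(x,y,a) in M.items():
    z=np.zeros(img.shape[:2],np.uint8);cv2.fillConvexPoly(z,cv2.convexHull(np.round(proj("wrist",box(x,y,a,.156,.108,0)[:4],s)).astype(np.int32)),1)
    m=(C[c]&(sa>110)&(z>0)).astype(np.uint8); pts=cv2.findNonZero(m); hm=np.zeros_like(m);cv2.fillConvexPoly(hm,cv2.convexHull(pts),1)
    p,e=fit("wrist",hm>0,(x,y,a),.140,.092,.001,s); print("mat",c,p[:2].round(4),np.degrees(p[2]).round(1),round(e,3))
    u,w=np.array(DOT[c])/1e3; print("  want dot",np.round([p[0]+u*np.cos(p[2])-w*np.sin(p[2]),p[1]+u*np.sin(p[2])+w*np.cos(p[2])],4))
E
```

```text
time: 65.88
eef_pos: [0.4758, -0.2078, 0.2263]
tcp_rot: [-0.011, 1.0, -0.003, 0.004]
contact_force: [0.3, 0.6, -0.4]
opening: 1.003
finger_force: 0.0
time: 66.13
eef_pos: [0.4726, -0.2038, 0.2178]
tcp_rot: [-0.012, 1.0, 0.001, -0.002]
contact_force: [0.8, 0.3, -0.5]
opening: 1.0
finger_force: 0.0
dot blue [234.8 260.3] 185 -> [ 0.5991 -0.2261]
[ 0.47257199 -0.20375788  0.21784179  1.4180885 ]
case_yellow conf 0.82 xy [ 0.5411 -0.1074] yaw 2.5 err 0.119
case_red conf 0.68 xy [ 0.547  -0.3457] yaw 1.7 err 0.164
case_blue conf 0.63 xy [ 0.5607 -0.217 ] yaw 5.1 err 0.076
mat yellow [ 0.5382 -0.1065] 1.0 0.034
  want dot [ 0.5762 -0.1058]
mat red [ 0.5463 -0.3475] 2.4 0.019
  want dot [ 0.5818 -0.334 ]
mat blue [ 0.5599 -0.2162] 3.9 0.085
  want dot [ 0.5986 -0.2256]
```

```bash
python3 -c "
from plant import sign_off
print(sign_off())"
```

```text
the job is handed in; nothing more can be done
None
```

I stamped the cases in the order yellow, red, blue. By the last camera measurements each sits within about 3 mm of its own mat's centre and square to within about 1.5°; blue was knocked off its mat once and put back, and the job is handed in.

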